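# Turn the board on its easel and index it under the lamp

## Task

The blue face of the preparation board has had its turn under the lamp, the white face has not: lift the board off the carriage's wire easel, turn it over and stand it gently back on the same easel, white face showing and blue face against the wires. Then slide the carriage smoothly along the rail until it clicks into the next stop, under the lamp, without running past it. Keep clear of the lamp, leave the bottles, bowl and other things where they are, and take your hand off everything.

Things in the scene. Friction and masses are not known exactly. Their poses are not given: they have to be found in the camera images.
- board: Flat two-tone preparation board, slab 160 x 120 x 12 mm, about 0.2 kg; origin at its middle. Own x (12 mm) points out of the BLUE face, -x out of the white; y along the 160, z along the 120. At start it stands unclamped on the easel, lower long edge on the foot wires, upper edge leaning 35 deg from upright towards the robot, blue face out (up and away from robot), white face on the wires.
- carriage: Carriage on the rail, 0.65 kg, slides only along own y (1 N rubbing): deck 110 x 200 mm carrying a wire easel and a handle post. Origin at the middle of the deck's top, 66 mm above the table; y along the rail towards the lamp, x away from the robot, z up. A well seated board has its middle at x 0, y 0, z 70.6 mm (y up to 25 mm off will do), leaning 35 deg.
- easel (a point): Middle of the easel's inner corner (foot to back), at carriage x 29.5, y 0, z 18 mm, same axes. Two hooks of 6 mm wire at y -55 and +55 mm: a back 75 mm long leaning 35 deg towards -x, a foot square to it, and a 13 mm upturned lip 20 mm clear of the back. The upper 45 mm of a seated board stands free above the wires.
- handle (a point): Upright handle post at the carriage's trailing end: black, 22 mm diameter, 72 mm tall above the deck, with a red cap 26 mm wide. This point is on its axis 60 mm above the deck (carriage x 0, y -150 mm), at the cap's underside, a good height to grip or push; same axes as the carriage.
- lamp_stop (a point): The next stop, under the lamp, marked yellow on the rail; axes as the rail's. The carriage's origin coincides with this point when clicked in; it starts 255 to 295 mm short of it. A sprung roller on the carriage drops into a notch there: it draws the carriage in over the last 4 mm, then about 8 N pushes it out again.
- rail: Fixed slide rail 740 x 160 mm: base plate, two shafts, notched strip on the far side, end blocks 52 mm high. Origin on the table under its middle; y along the rail in the direction of travel, x away from the robot. Its only notches are at y 110 mm (yellow marker, under the lamp) and y 250 mm (black marker, take-off stop, not wanted now).
- lamp: Fixed lamp over the yellow-marked stop: white trough with two tubes, facing the board, on two posts beyond the rail. Origin and axes as the rail's. The trough spans y 17 to 203, x 75 to 185, z 165 to 275 mm; posts, foot and control box x 145 to 222, y 0 to 220 mm. Not to be touched.
- bottle_a: Loose white bottle with blue cap, 64 mm diameter, 140 mm tall; origin under its middle. Leave alone.
- bottle_b: Loose white bottle with blue cap, 60 mm diameter, 130 mm tall; origin under its middle. Leave alone.
- bowl: Loose wooden bowl with a blue band, 116 mm diameter, 55 mm tall; origin under its middle. Leave alone.
- scoop: Loose blue spoon lying flat, 140 mm long along its own x; origin under its middle. Leave alone.
- measure: Loose clear measuring mug, 68 mm diameter, 85 mm tall; origin under its middle. Leave alone.
- milk: Loose cream-coloured bottle with white cap, 68 mm diameter, 150 mm tall; origin under its middle. Leave alone.
Things that resemble listed ones, but are neither listed nor needed, are in the scene too. Of the things that look like the board, the larger one is meant.

How it is judged:
On the way:
1. the board stands turned over on the easel, white face out, let go, with the carriage still on the loading side (angle between board's own x axis and vertical between 2.06 and 2.3 rad and x of board in the frame of carriage between -0.01 and 0.012 m and y of board in the frame of carriage between -0.025 and 0.025 m and z of board in the frame of carriage between 0.0606 and 0.0806 m and angle between the y axis of board and the y axis of carriage, either way round below 0.12 rad and contact force between the fingers and board below 0.1 N and y of carriage in the frame of lamp_stop below -0.15 m), for 0.3 s.
At the end, for the whole second after the job is handed in: The carriage rests within 3 mm of the stop under the lamp; the board rests on the easel white face out, leaning 35 degrees (within 7), its middle within 10 mm of its seat (25 mm along the rail) and its length along the rail (within 7 degrees) (angle between board's own x axis and vertical between 2.06 and 2.3 rad and x of board in the frame of carriage between -0.01 and 0.012 m and y of board in the frame of carriage between -0.025 and 0.025 m and z of board in the frame of carriage between 0.0606 and 0.0806 m and angle between the y axis of board and the y axis of carriage, either way round below 0.12 rad and contact force between the fingers and board below 0.1 N and y of carriage in the frame of lamp_stop between -0.003 and 0.003 m and linear speed of each of carriage, board below 0.01 m/s); the robot touches nothing.
It fails at once if the carriage runs more than 15 mm past the stop under the lamp (y of carriage in the frame of lamp_stop above 0.015 m).
It fails at once if the lamp is pushed or struck (over 2 N) (contact force between lamp and anything else above 2 N).
It fails at once if the board is dropped or jolted: faster than 0.5 m/s while the fingers do not hold it (contact force between the fingers and board below 0.1 N and linear speed of board above 0.5 m/s).
It fails at once if another thing on the table is shifted by more than 30 mm (distance of any of bottle_a, bottle_b, bowl, scoop, measure, milk from where it was at the start of the episode above 0.03 m).
It also fails if it takes over 64 s, if anything falls off the work surface, if the arm or the gripper's body presses on something with over 40 N, if the wrist force passes 120 N, or if a joint passes its speed limit or range.

## Robot

A 6-joint arm with a two-finger parallel gripper is mounted at the origin on the work surface. World frame = base frame: x ahead of the robot, y to its left, z up, the work surface at z = 0. Lengths are in m, angles in rad, forces in N, time in s.
With the tool pointing down it reaches from about 0.4 to 0.825 m from the base axis. Payload 7 kg.
Tool frame: the origin (TCP) lies at the very end of the fingers, on their centre line; the grasp point (between the pads) lies 19 mm behind it (arm.pinch_z is the z of the grasp point in the tool frame, in m); z points along the fingers, y is the direction in which the jaws open and shut (so a half turn about z gives the same grasp; the last joint's range is limited). The gripper opens to 88 mm and grips with 3 to 60 N. Pads are 19 mm wide; open, the fingers measure 130 mm over their backs; the gripper's body (78 mm by 193 mm) begins 47 mm behind the grasp point.
Start: joints at [1.54, 0.359, 0.012, 0, -1.224, -0.288], TCP at [0.212, 0.641, 0.227] pointing down, gripper open.
Joint ranges: [-3.07, 3.07], [-1.43, 2.12], [-1.02, 1.25], [-3.03, 1.67], [-3.05, -0], [-3.03, 3.03]. Speed limits (rad/s): [2.39, 2.39, 3.01, 3.14, 3.14, 3.14].

## Interface

Orientations are given as [roll, pitch, yaw] about the fixed x, y, z axes, in that order (R = Rz(yaw) Ry(pitch) Rx(roll)).
In Python, from station import arm gives the robot as it stands.
- The arm moves only by the tool drive_tool, never from a script. Its argument "targets" is a list of rows, each a list of 6 numbers: the shift along the world's x, y, z in units of 0.04 m (1.0 is 0.04 m), then the turn, a rotation vector about the world's x, y, z in units of 6 degrees (1.0 is 6 degrees). In form: [[x, y, z, wx, wy, wz], ...]. A call has 1 to 5 rows; each row shifts and turns the commanded pose from where the row before left it; what a row does not reach is not made up. A row lasts 1/8 s, in which the tool goes at most 62.5 mm and 10.7 degrees, less where a joint would pass 70% of its speed; a pose out of reach is approached as far as the arm can. A call with a number of a shift or a turn outside -1 to 1 is refused whole. A call with a gripper value outside its range is refused whole. "claw" is the opening, from 0 (shut) to 1 (fully open), set as the call begins (left out, the last holds). The fingers move at their own pace and stop on an object; "newtons" is the grip in N (left out, the last holds). Time passes only in rows, so rows that do not move let the fingers close. It gives the time, the measured TCP pose, the force and the opening at its end, in the units of the state.
- arm.get_state(): the state, without advancing time (a new reading comes with each control period).
- arm.grab_frame(name): name is "scene" or "top"; returns (picture, depth): 400x640x3 uint8, red, green, blue; 400x640 float32, m along the optical axis (not along the pixel's ray), 0 where there is no reading.
- arm.get_calibration(name): a dict with "mtx" (3x3 intrinsics, pixels), "dist_coeffs" ([k1, k2, p1, p2, k3] as OpenCV has them; the pictures are not rectified), "origin" and "rotation" of the camera in the world. Camera axes: x right, y up, looking along -z (the intrinsics and any distortion apply to the point x, -y, -z); pixel columns grow to the right and rows downward; lengths in m; the calibration is good to about 2 mm. A picture is of the moment at which its call begins. get_calibration takes no time and is no camera call.
- arm.job_done(): hands the job in, once; it reports no verdict.
Trained networks look in the newest picture that a camera, given by its name, has taken for a name from the list of things; names that differ only in an ending like _2 or _b are one class to them, and where a whole thing is asked for, a point or a joint stands for the part that bears it (a point fixed in the world has none). Each returns a list of dicts, best first, with "score" (0 to 1); they miss things now and then, are a little off and sometimes report something else, mostly with a low value. They report only what shows in the picture. A call takes as long as a camera call. They do not tell look-alikes from the thing itself.
- arm.search_frame(target, camera): "point" ([x, y, z] in m, in the coordinates of the camera as it stood for that picture, good to about 4 mm: the middle of the surface that is visible of it).
- arm.cut_out(target, camera): "pixels" (400x640 bool, what is visible of it).
- arm.landmark_of(target, camera): "point" ([x, y, z] in m, in the coordinates of the camera as it stood for that picture, good to about 4 mm: a listed point, or the origin of a listed thing).
The state is a dict: "t": time; "q": joint angles; "qd": joint speeds; "joint_efforts": joint torques, N m; "eef_pos": TCP position; "ee_rot": TCP orientation; "force": force on the tool from outside, world axes, zero at the start; "moment": the same for the moment, N m; "width": finger opening in m.
Only numpy, scipy, OpenCV 4.12 (cv2) and the standard library are available. Lean on these libraries where they do the work, as an engineer would, in place of code of your own. Each camera call takes 0.05 s, during which the arm holds its last target. There are 200 camera calls.

## Working session

There is one attempt and no reset: what is moved stays moved. The work goes in short steps, Python scripts to look and compute and a tool call to move; the robot and the scene stay as the last step left them, time stands still between calls to the robot, and variables do not carry over. Pictures are saved under pics/ and viewed, about 8 in all and at most 12, crops included, and the job is handed in when it is done.

Besides the shell and the picture viewer there is one more tool, called after "Request:" by a JSON object that holds its "op" and its "data". drive_tool: Moves the arm, as the interface text tells. Shifts and turns lie within -1 to 1; 1 stands for 0.04 m of shift or 6 degrees of turn. Its arguments: {"type":"object","properties":{"targets":{"type":"array"},"claw":{"type":"number"},"newtons":{"type":"number"}},"required":["targets"]}

```bash
mkdir -p pics; ls
cat > h.py <<'E'
import numpy as np, cv2
from station import arm
from scipy.spatial.transform import Rotation as R
def c2w(p,cam):
    c=arm.get_calibration(cam); r=np.array(c["rotation"])
    return r@np.array(p)+np.array(c["origin"])
def cloud(depth,cam,mask=None):
    c=arm.get_calibration(cam); m=depth>0
    if mask is not None: m&=mask
    v,u=np.nonzero(m); 
    n=cv2.undistortPoints(np.stack([u,v],1).astype(np.float32)[:,None],np.array(c["mtx"]),np.array(c["dist_coeffs"]))[:,0]
    d=depth[v,u]; p=np.stack([n[:,0]*d,-n[:,1]*d,-d],1)
    return p@np.array(c["rotation"]).T+np.array(c["origin"]),u,v
def proj(p,cam):
    c=arm.get_calibration(cam); q=(np.array(p)-np.array(c["origin"]))@np.array(c["rotation"])
    q=q*[1,-1,-1]
    return cv2.projectPoints(q.reshape(-1,1,3).astype(float),np.zeros(3),np.zeros(3),np.array(c["mtx"]),np.array(c["dist_coeffs"]))[0][:,0]
E
python3 - <<'E'
from h import *
s=arm.get_state(); print(s)
for cam in("scene","top"):
    im,d=arm.grab_frame(cam); cv2.imwrite(f"pics/{cam}0.png",im[...,::-1]); np.save(f"{cam}0.npy",d)
    print(cam,np.round(arm.get_calibration(cam)["origin"],3))
    for n in("board","carriage","easel","handle","lamp_stop","rail","lamp"):
        for o in arm.landmark_of(n,cam)[:3]: 
            w=c2w(o["point"],cam);print(n,round(o["score"],2),w.round(4),proj(w,cam).round(0))
E
```

```text
pics
{'t': 0.0, 'q': array([ 1.54006170e+00,  3.59373095e-01,  1.10754461e-02, -3.77876336e-04,
       -1.22408873e+00, -2.88104934e-01]), 'qd': array([ 0.00071543,  0.00101391,  0.00037744, -0.00030207, -0.00024558,
       -0.00024072]), 'joint_efforts': array([-2.43899194e-04, -5.82708764e+01,  2.93058425e+01,  6.99742019e+00,
        6.92840738e-03, -1.74475194e-04]), 'eef_pos': array([0.21144845, 0.64051725, 0.22563382]), 'ee_rot': array([ 3.13996720e+00, -1.11248149e-04, -3.18968157e-01]), 'force': array([ 0.41152049, -0.352244  ,  0.3051709 ]), 'moment': array([ 0.00705412, -0.01674598,  0.03428695]), 'width': 0.08766408424593239}
scene [1.343 0.341 1.339]Traceback (most recent call last):
  File "<stdin>", line 8, in <module>
  File "h.py", line 16, in proj
    q=q*[1,-1,-1]
      ~^~~~~~~~~~
TypeError: can't multiply sequence by non-int of type 'numpy.float64'
```

```bash
sed -i 's/np.array(c\["rotation"\])/rot(c)/g; 3a def rot(c): return R.from_euler("xyz",np.ravel(c["rotation"])).as_matrix()' h.py
python3 - <<'E'
from h import *
for cam in("scene","top"):
    im,d=arm.grab_frame(cam); cv2.imwrite(f"pics/{cam}0.png",im[...,::-1]); np.save(f"{cam}0.npy",d)
    print(cam,{k:np.round(v,3).tolist() for k,v in arm.get_calibration(cam).items()})
    for n in("board","carriage","easel","handle","lamp_stop","rail","lamp"):
        for o in arm.landmark_of(n,cam)[:3]: 
            w=c2w(o["point"],cam);print(n,round(o["score"],2),w.round(4),proj(w,cam).round(0))
E
```

```text
scene {'mtx': [[473.596, 0.0, 311.362], [0.0, 473.596, 203.054], [0.0, 0.0, 1.0]], 'dist_coeffs': [0.034, 0.0, 0.0, 0.0, 0.0], 'origin': [1.343, 0.341, 1.339], 'rotation': [0.658, 0.012, 1.892]}
board 0.75 [ 0.3682 -0.415   0.0041] [[206. 176.]]
board 0.55 [ 0.5542 -0.1058  0.1359] [[260. 213.]]
carriage 0.61 [ 0.5558 -0.1032  0.0655] [[263. 227.]]
easel 0.63 [ 0.5838 -0.1082  0.0873] [[258. 229.]]
handle 0.65 [ 0.5505 -0.2546  0.126 ] [[219. 203.]]
handle 0.3 [ 0.3764 -0.0658 -0.0015] [[293. 201.]]
rail 0.65 [0.5575 0.0448 0.0029] [[306. 249.]]
top {'mtx': [[426.719, 0.0, 317.586], [0.0, 426.719, 198.002], [0.0, 0.0, 1.0]], 'dist_coeffs': [-0.055, 0.0, 0.0, 0.0, 0.0], 'origin': [0.224, 0.024, 1.342], 'rotation': [0.191, -0.01, -1.56]}
board 0.75 [ 0.3661 -0.4025  0.0043] [[449. 236.]]
board 0.62 [ 0.5555 -0.0985  0.1364] [[357. 165.]]
carriage 0.65 [ 0.5532 -0.1     0.0676] [[355. 172.]]
easel 0.82 [ 0.5809 -0.1007  0.0839] [[356. 162.]]
handle 0.96 [ 0.5515 -0.2476  0.1238] [[407. 169.]]
lamp_stop 0.96 [0.5574 0.1626 0.0644] [[270. 170.]]
rail 0.87 [ 0.5577  0.047  -0.0033] [[308. 176.]]
```

View pics/scene0.png

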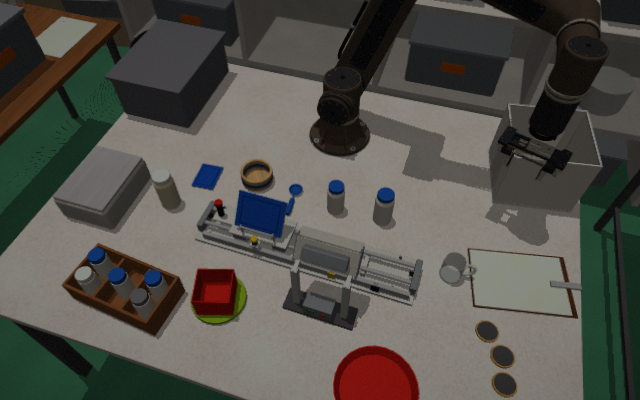

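View pics/top0.png

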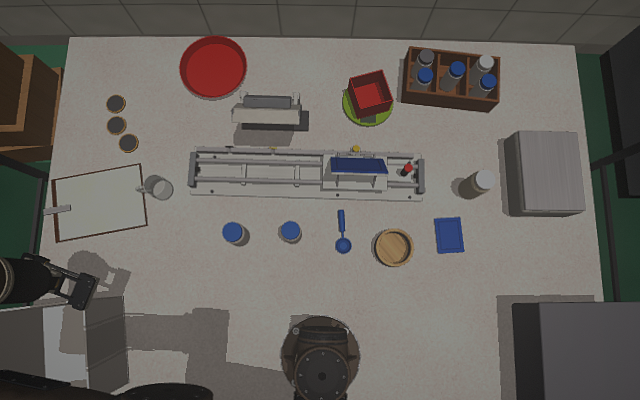

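The board wanted stands on the carriage at scene (260,213) / top (357,165). The look-alike is the smaller blue slab flat on the table at scene (206,176) / top (449,236). The handle is the red cap at scene (219,203), the lamp is near scene (325,275), and the yellow stop is at scene (332,274). The arm starts upper right. Next I'll fit the board from both depth clouds and check the choice in a crop.

```bash
cat > fit.py <<'E'
from h import *
def boardfit(cam,lo,hi,colour="blue",d=None,im=None):
    if im is None: im,d=arm.grab_frame(cam)
    P,u,v=cloud(d,cam); c=im[v,u].astype(int)
    col=(c[:,2]-c[:,0]>40) if colour=="blue" else (c.min(1)>110)&(np.ptp(c,axis=1)<40)
    m=np.all((P>lo)&(P<hi),1)&col; Q=P[m]
    for _ in range(4):
        ctr=np.median(Q,0); n=np.linalg.svd(Q-ctr,full_matrices=False)[2][2]; n*=np.sign(n[0]); r=(Q-ctr)@n; Q=Q[abs(r)<.006]
    # in-plane rectangle
    yax=np.cross([0,0,1],n); yax/=np.linalg.norm(yax); up=np.cross(n,yax)
    ab=np.stack([(Q-ctr)@yax,(Q-ctr)@up],1).astype(np.float32)
    (cx,cy),sz,ang=cv2.minAreaRect(ab)
    pc=np.percentile(ab,[1,99],axis=0)
    mid=ctr+yax*pc[:,0].mean()+up*pc[:,1].mean()
    print(cam,len(Q),"n",n.round(3),"lean",np.degrees(np.arcsin(n[2])).round(1),"yaw",np.degrees(np.arctan2(n[1],n[0])).round(2),"facemid",mid.round(4),"bodymid",(mid-.006*n).round(4),"rect",np.round(sz,4),round(ang,1),"ext",np.ptp(pc,axis=0).round(4))
E
python3 - <<'E'
from fit import *
for cam in("scene","top"):
    im=cv2.imread(f"pics/{cam}0.png")[...,::-1]; d=np.load(f"{cam}0.npy")
    boardfit(cam,[.45,-.25,.075],[.65,.02,.25],"blue",d,im)
    P,u,v=cloud(d,cam); c=im[v,u].astype(int)
    m=np.all((P>[.48,-.32,.1])&(P<[.62,-.2,.17]),1)&(c[:,0]-c[:,1]>70)
    print("cap",P[m].mean(0).round(4),P[m].max(0).round(4))
    m=np.all((P>[.6,-.05,.16])&(P<[.8,.35,.3]),1); print("lamp",np.percentile(P[m],[1,99],axis=0).round(3))
    m=np.all((P>[.4,-.4,.035])&(P<[.7,.5,.058]),1); print("rail",np.percentile(P[m],[1,99],axis=0).round(3))
im=cv2.imread("pics/scene0.png")[165:285,170:400]
cv2.imwrite("pics/crop1.png",cv2.resize(im,None,fx=3.4,fy=3.4,interpolation=2))
E
```

```text
scene 1553 n [ 0.82  -0.014  0.573] lean 34.9 yaw -0.94 facemid [ 0.5583 -0.1057  0.1424] bodymid [ 0.5534 -0.1056  0.1389] rect [0.1191 0.1617] 89.3 ext [0.1555 0.1125]
cap [ 0.5535 -0.2537  0.1373] [ 0.5644 -0.2431  0.1401]
lamp [[0.639 0.064 0.17 ]
 [0.757 0.247 0.265]]
rail [[ 0.487 -0.32   0.035]
 [ 0.64   0.49   0.057]]
top 320 n [ 0.817 -0.014  0.576] lean 35.2 yaw -0.98 facemid [ 0.5572 -0.1008  0.1421] bodymid [ 0.5523 -0.1008  0.1387] rect [0.1236 0.1576] 90.0 ext [0.1568 0.1191]
cap [ 0.5517 -0.2491  0.1371] [ 0.5626 -0.2387  0.1422]
lamp [[0.637 0.066 0.188]
 [0.75  0.249 0.266]]
rail [[ 0.496 -0.317  0.035]
 [ 0.636  0.482  0.056]]
```

View pics/crop1.png

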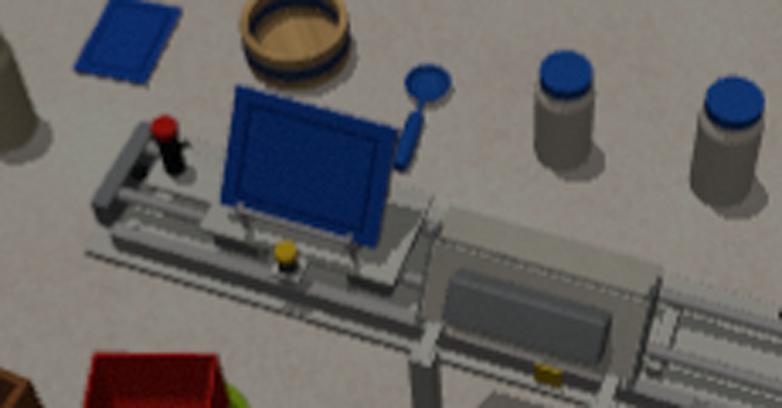

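Request:
{"op": "drive_tool", "data": {"targets": [[0.3, -1, 0.9, 0, 0, -1], [0.3, -1, 0.9, 0, 0, -1], [0.3, -1, 0.9, 0, 0, -1], [0.3, -1, 0.3, 0, 0, -1], [0.3, -1, 0, 0, 0, -1]], "claw": 1}}

```text
t: 1.52
eef_pos: [0.272, 0.4401, 0.3482]
ee_rot: [-3.139, 0.002, -0.846]
force: [-0.2, 0.7, -0.5]
width: 0.0877
```

The crop shows the large blue board on the easel, with the red-capped handle to its left, the scoop behind it on the table, and the lamp at lower right. The fits agree: middle about (0.553, -0.103, 0.139), lean 35°, yaw -1°. Next I'll travel to the hover pose.

Request:
{"op": "drive_tool", "data": {"targets": [[0.8, -1, 0, 0, 0, -0.7], [0.8, -1, 0, 0, 0, -0.7], [0.8, -1, 0, 0, 0, -0.7], [0.8, -1, 0, 0, 0, -0.7], [0.8, -1, 0, 0, 0, -0.7]]}}

```text
t: 2.15
eef_pos: [0.4323, 0.2395, 0.347]
ee_rot: [-3.141, 0.001, -1.211]
force: [1.0, 0.3, 0.2]
width: 0.0879
```

Request:
{"op": "drive_tool", "data": {"targets": [[0.2, -1, 0, 0, -0.6, -0.7], [0.2, -1, 0, 0, -0.6, -0.7], [0.2, -1, 0, 0, -0.6, -0.7], [0.2, -1, 0, 0, -0.6, -0.7], [0.2, -1, 0, 0, -0.6, -0.7]]}}

```text
t: 2.78
eef_pos: [0.4716, 0.0397, 0.347]
ee_rot: [-2.831, -0.053, -1.589]
force: [0.5, -0.3, 0.4]
width: 0.0877
```

Request:
{"op": "drive_tool", "data": {"targets": [[0, -0.89, 0, 0, -0.7, 0], [0, -0.89, 0, 0, -0.7, 0], [0, -0.89, 0, 0, -0.7, 0], [0, -0.89, 0, 0, -0.7, 0], [0, 0, 0, 0, 0, 0]]}}

```text
t: 3.4
eef_pos: [0.4698, -0.104, 0.3461]
ee_rot: [-2.539, -0.047, -1.606]
force: [0.2, 0.1, -0.2]
width: 0.088
```

Run:
```python
from h import *
s=arm.get_state(); print(s["t"],s["q"].round(3),s["eef_pos"].round(4)); M=R.from_euler("xyz",s["ee_rot"]).as_matrix(); print(M.round(3))
# desired tool: z=-u, y=-n with yaw -0.96
y=np.radians(-.96); n=np.array([np.cos(y)*.819,np.sin(y)*.819,.574]); ya=np.array([-np.sin(y),np.cos(y),0]); u=np.cross(n,ya)
D=np.stack([np.cross(-n,-u),-n,-u],1); print("turn units",(R.from_matrix(D@M.T).as_rotvec(degrees=True)/6).round(2))
mid=np.array([.553,-.103,.139])
for k in(.14,.023): print(k,(mid+k*u).round(4),((mid+k*u-s["eef_pos"])/.04).round(2))
```

```text
3.4 [ 0.397 -0.443 -0.794  0.425 -0.722 -0.668] [ 0.4698 -0.104   0.3461]
[[-0.035 -0.824  0.565]
 [-0.998  0.002 -0.058]
 [ 0.047 -0.566 -0.823]]
turn units [ 0.44 -0.1   0.17]
0.14 [ 0.4727 -0.1017  0.2537] [ 0.07  0.06 -2.31]
0.023 [ 0.5398 -0.1028  0.1578] [ 1.75  0.03 -4.71]
```

Request:
{"op": "drive_tool", "data": {"targets": [[0.02, 0.02, -0.77, 0.15, -0.03, 0.06], [0.02, 0.02, -0.77, 0.15, -0.03, 0.06], [0.03, 0.02, -0.77, 0.14, -0.04, 0.05], [0, 0, 0, 0, 0, 0]]}}

```text
t: 3.9
eef_pos: [0.4733, -0.0995, 0.252]
ee_rot: [-2.535, -0.002, -1.585]
force: [-0.5, -0.0, 0.5]
width: 0.0875
```

```bash
cat > goal.py <<'E'
from h import *
def goal(mid,ks,yaw=-.96,flip=1):
    s=arm.get_state(); print(s["t"],s["q"].round(3),s["eef_pos"].round(4),s["force"].round(1),s["width"].round(4)); M=R.from_euler("xyz",s["ee_rot"]).as_matrix()
    y=np.radians(yaw); n=np.array([np.cos(y)*.819,np.sin(y)*.819,.574]); ya=np.array([-np.sin(y),np.cos(y),0]); u=np.cross(n,ya)
    f=-n*flip; D=np.stack([np.cross(f,-u),f,-u],1); print("turn units",(R.from_matrix(D@M.T).as_rotvec(degrees=True)/6).round(2))
    for k in ks: print(k,(mid+k*u).round(4),((mid+k*u-s["eef_pos"])/.04).round(2))
E
python3 - <<'E'
from goal import *
goal(np.array([.553,-.103,.139]),(.14,.023))
E
```

```text
Traceback (most recent call last):
  File "goal.py", line 3, in goal
    s=arm.get_state(); print(s["t"],s["q"].round(3),s["eef_pos"].round(4),s["force"].round(1),s["width"].round(4)); M=R.from_euler("xyz",s["ee_rot"]).as_matrix()
                                                                                              ^^^^^^^^^^^^^^^^
AttributeError: 'float' object has no attribute 'round'
```

Request:
{"op": "drive_tool", "data": {"targets": [[0.33, -0.02, -0.47, 0, 0, 0], [0.33, -0.02, -0.47, 0, 0, 0], [0.33, -0.02, -0.47, 0, 0, 0], [0.33, -0.02, -0.47, 0, 0, 0], [0.34, 0, -0.47, 0, 0, 0]]}}

```text
t: 4.53
eef_pos: [0.5483, -0.1127, 0.1793]
ee_rot: [-2.556, 0.019, -1.569]
force: [-0.9, 0.8, 0.3]
width: 0.0878
```

Request:
{"op": "drive_tool", "data": {"targets": [[0, 0, 0, 0, 0, 0]]}}

```text
t: 4.65
eef_pos: [0.5475, -0.1133, 0.178]
ee_rot: [-2.559, 0.018, -1.57]
force: [0.9, -0.6, -0.0]
width: 0.0874
```

```bash
sed -i 's/s\["width"\].round(4)/s["width"]/' goal.py
python3 - <<'E'
from goal import *
goal(np.array([.553,-.103,.139]),(.023,))
im,d=arm.grab_frame("scene"); cv2.imwrite("pics/crop2.png",cv2.resize(im[150:270,170:400,::-1],None,fx=3.4,fy=3.4,interpolation=2))
E
```

```text
4.65 [ 0.094 -0.069 -1.013  0.671 -0.058 -0.758] [ 0.5475 -0.1133  0.178 ] [ 0.9 -0.6 -0. ] 0.08744347341570347
turn units [-0.18 -0.27 -0.17]
0.023 [ 0.5398 -0.1028  0.1578] [-0.19  0.26 -0.5 ]
```

View pics/crop2.png

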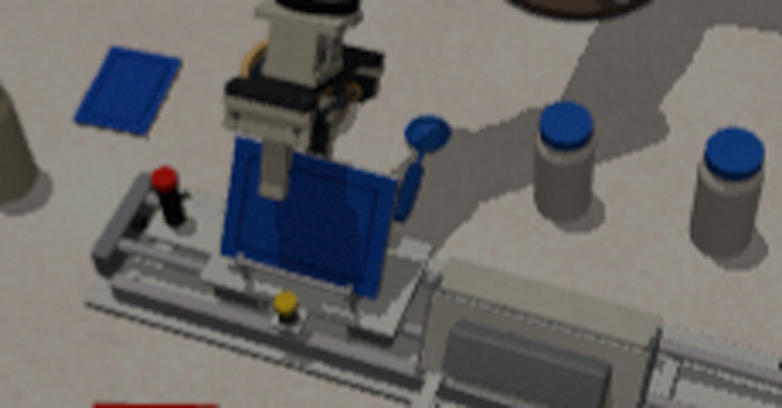

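The crop shows the tool stalled high and to the left on the board, because joints 3 and 5 are at their limits. This tilt is out of reach at this height. I'll identify the kinematics from the recorded states and plan with them.

```bash
cat > fk.py <<'E'
import numpy as np
from scipy.spatial.transform import Rotation as R
X=lambda a:R.from_euler("x",a).as_matrix(); Y=lambda a:R.from_euler("y",a).as_matrix(); Z=lambda a:R.from_euler("z",a).as_matrix()
def fk(q,p,s4=1,s6=1):
    h,L2,a3,d4,off,d6=p[:6]
    r1=Z(q[0]);r2=r1@Y(q[1]);r3=r1@Y(q[1]-q[2]) if True else 0;r4=r3@X(s4*q[3]);r5=r4@Y(-q[4]);r6=r5@X(s6*q[5])
    pos=r1@[0,0,h]+r2@[0,0,L2]+r3@[d4,0,a3]+r4@[0,off,0]+r5@[d6,0,0]
    return pos,r6
E
cat > cal.py <<'E'
from fk import *; from scipy.optimize import least_squares; from station import arm
s=arm.get_state()
A=[([1.54006,.359373,.0110755,-.000378,-1.224089,-.288105],[.21145,.64052,.22563],R.from_euler("xyz",[3.139967,-.000111,-.318968]).as_matrix()),
([.397,-.443,-.794,.425,-.722,-.668],[.4698,-.104,.3461],np.array([[-.035,-.824,.565],[-.998,.002,-.058],[.047,-.566,-.823]])),
(s["q"],s["eef_pos"],R.from_euler("xyz",s["ee_rot"]).as_matrix())]
best=[]
for s4 in(1,-1):
  for s6 in(1,-1):
    T=A[0][2].T@fk(A[0][0],np.zeros(6),s4,s6)[1]
    f=lambda p:np.concatenate([fk(q,p,s4,s6)[0]-x for q,x,_ in A]+[[0.001*(p[0]-.3)]])
    o=least_squares(f,[.3,.4,0,.4,-.19,.3])
    oe=[np.degrees(R.from_matrix(fk(q,o.x,s4,s6)[1].T@m@T).magnitude()).round(2) for q,_,m in A]
    print(s4,s6,o.x.round(3),"res",np.abs(o.fun).max().round(4),"orient err",oe)
print(T)
E
python3 cal.py
```

```text
1 1 [ 0.123  0.558  0.278  0.367 -0.258  0.43 ] res 0.1418 orient err [np.float64(0.0), np.float64(32.19), np.float64(23.27)]
1 -1 [ 0.123  0.558  0.278  0.367 -0.258  0.43 ] res 0.1418 orient err [np.float64(0.0), np.float64(48.76), np.float64(76.76)]
-1 1 [ 0.199  0.601 -0.     0.464 -0.192  0.378] res 0.0001 orient err [np.float64(0.0), np.float64(43.5), np.float64(53.77)]
-1 -1 [ 0.199  0.601 -0.     0.464 -0.192  0.378] res 0.0001 orient err [np.float64(0.0), np.float64(0.07), np.float64(0.0)]
[[ 1.69425058e-07 -1.00000000e+00  1.96487094e-06]
 [-4.44035294e-08 -1.96487094e-06 -1.00000000e+00]
 [ 1.00000000e+00  1.69424971e-07 -4.44038624e-08]]
```

```bash
cat >> fk.py <<'E'
from scipy.optimize import least_squares
P=[.199,.601,0,.464,-.192,.378]
T=np.array([[0,-1,0],[0,0,-1],[1,0,0.]])
LO=np.array([-3.07,-1.43,-1.02,-3.03,-3.05,-3.03]); HI=np.array([3.07,2.12,1.25,1.67,0,3.03])
def FK(q): p,r=fk(q,P,-1,-1); return p,r@T.T
def ik(pos,M,q0,marg=.06):
    def f(q): p,r=FK(q); return np.r_[(p-pos)*5,R.from_matrix(r@M.T).as_rotvec()]
    o=least_squares(f,np.clip(q0,LO+marg+1e-6,HI-marg-1e-6),bounds=(LO+marg,HI-marg),max_nfev=60); return o.x,np.abs(o.fun).max()
yw=np.radians(-.96); n=np.array([np.cos(yw)*.819,np.sin(yw)*.819,.574]); n/=np.linalg.norm(n); ya=np.array([-np.sin(yw),np.cos(yw),0]); u=np.cross(n,ya)
mid=np.array([.553,-.103,.139])
def gpose(gy,gz,al,sg,lift=0,mid=mid):
    z=-u*np.cos(al)+ya*np.sin(al); y=sg*n; M=np.stack([np.cross(y,z),y,z],1)
    return mid+ya*gy+u*gz+.019*z+u*lift,M
E
cat > srch.py <<'E'
from fk import *
rng=np.random.default_rng(0)
def sols(gy,al,sg,N=14):
    out=[]
    for _ in range(N):
        q,e=ik(*gpose(gy,.042,al,sg),rng.uniform(LO,HI)*[.3,.6,1,1,1,1])
        if e<1e-4 and not any(np.abs(q-s).max()<.02 for s in out): out.append(q)
    return out
for ad in range(-60,61,15):
  for sg in(1,-1):
    print(ad,sg,[s.round(2).tolist() for s in sols(0,np.radians(ad),sg)])
E
time python3 srch.py
```

```text
-60 1 []
-60 -1 []
-45 1 []
-45 -1 []
-30 1 []
-30 -1 []
-15 1 []
-15 -1 []
0 1 []
0 -1 []
15 1 [[-0.12, 0.02, -0.52, -0.66, -0.54, -2.46]]
15 -1 [[-0.12, 0.02, -0.52, -0.66, -0.54, 0.68]]
30 1 [[-0.42, 0.17, -0.34, -0.93, -0.95, -2.05]]
30 -1 [[-0.42, 0.17, -0.34, -0.93, -0.95, 1.1]]
45 1 [[-0.56, 0.34, -0.22, -1.02, -1.27, -1.88]]
45 -1 [[-0.56, 0.34, -0.22, -1.02, -1.27, 1.26]]
60 1 [[-0.62, 0.51, -0.09, -1.07, -1.55, -1.8]]
60 -1 [[-0.62, 0.51, -0.09, -1.07, -1.55, 1.34]]
real	0m12.450s
user	0m12.933s
sys	0m0.081s
```

```bash
cat > s2.py <<'E'
from fk import *
# min feasible alpha by continuation, for board y, lean, gz
seed=np.array([-.12,.02,-.52,-.66,-.54,.68])
def pose(y,lean,gz,al):
    n=np.array([np.cos(lean),0,np.sin(lean)]); u=np.array([-np.sin(lean),0,np.cos(lean)]); 
    rz=Z(yw); n=rz@n; uu=rz@u; a=rz@[0,1,0]
    z=-uu*np.cos(al)+a*np.sin(al); yy=-n
    m0=np.array([.5795,0,.0805]); c=np.array([.553+(y+.103)*.0168,y,.139]); c=c+.06*(uu-R.from_rotvec([0,0,0]).apply(Z(yw)@[-.574,0,.819]))
    return c+uu*gz+.019*z,np.stack([np.cross(yy,z),yy,z],1)
for lean in(35,27,20):
  for gz in(.042,.05):
    r=[]
    for y in(-.14,-.103,-.06,-.02,.01):
      q=seed.copy(); last=None
      for ad in range(20,-26,-2):
        q2,e=ik(*pose(y,np.radians(lean),gz,np.radians(ad)),q,.02)
        if e>1e-4: break
        q=q2; last=(ad,q.round(2).tolist())
      r.append((y,last[0] if last else None)); 
    print(lean,gz,r,last)
E
python3 s2.py
```

```text
35 0.042 [(-0.14, 4), (-0.103, 6), (-0.06, 10), (-0.02, 12), (0.01, 14)] (14, [0.39, -0.06, -0.87, -0.04, -0.11, -0.29])
35 0.05 [(-0.14, 4), (-0.103, 6), (-0.06, 8), (-0.02, 12), (0.01, 14)] (14, [0.39, -0.09, -0.88, 0.0, -0.12, -0.33])
27 0.042 [(-0.14, -6), (-0.103, -4), (-0.06, -2), (-0.02, 0), (0.01, 0)] (0, [0.39, -0.04, -1.0, 0.8, -0.25, -1.15])
27 0.05 [(-0.14, -8), (-0.103, -6), (-0.06, -4), (-0.02, -2), (0.01, -2)] (-2, [0.42, -0.06, -1.0, 0.83, -0.31, -1.2])
20 0.042 [(-0.14, -24), (-0.103, -24), (-0.06, -24), (-0.02, -24), (0.01, -24)] (-24, [0.62, 0.12, -0.84, 0.81, -0.78, -1.36])
20 0.05 [(-0.14, -24), (-0.103, -24), (-0.06, -24), (-0.02, -24), (0.01, -24)] (-24, [0.63, 0.11, -0.83, 0.8, -0.8, -1.34])
```

```bash
cat >> fk.py <<'E'
B0=mid-.06*u
def tp(lean,al,sg,gz=.045,back=0,fwd=0,up=0,dy=0):
    """tool pose holding a board whose lower edge is on the foot, lean/al in deg; back = retreat along tool axis"""
    l,a=np.radians([lean,al]); rz=Z(yw); N=rz@[np.cos(l),0,np.sin(l)]; U=rz@[-np.sin(l),0,np.cos(l)]; A=rz@[0,1,0]
    z=-U*np.cos(a)+A*np.sin(a); y=sg*N
    return B0+fwd*n+up*np.array([0,0,1])+dy*A+(.06+gz)*U+(.019-back)*z, np.stack([np.cross(y,z),y,z],1)
def units(s,pos,M):
    m=R.from_euler("xyz",s["ee_rot"]).as_matrix()
    return ((pos-s["eef_pos"])/.04).round(2),(R.from_matrix(M@m.T).as_rotvec(degrees=True)/6).round(2)
E
cat > s3.py <<'E'
from fk import *; from station import arm
q=np.array([-.12,.02,-.52,-.66,-.54,.68])
print("grasp")
for lean,al in((35,15),(35,8),(34,8),(33,7),(33,9)):
  for b in(0,.05,.12):
    q,e=ik(*tp(lean,al,-1,back=b),q,.01); print(lean,al,b,q.round(2),round(e,5))
print("place")
q=np.array([.6,.1,-.84,.8,-.8,1.8])
for lean,al in((20,-8),(24,-8),(25,-8),(26,-6)):
  for b in(0,.06,.12):
    q,e=ik(*tp(lean,al,1,back=b,up=.003,fwd=.002),q,.01); print(lean,al,b,q.round(2),round(e,5))
E
python3 s3.py
```

```text
grasp
35 15 0 [-0.12  0.02 -0.53 -0.66 -0.54  0.67] 0.0
35 15 0.05 [-0.14 -0.08 -0.53 -0.59 -0.63  0.61] 0.0
35 15 0.12 [-0.2  -0.19 -0.5  -0.53 -0.78  0.56] 0.0
35 8 0 [ 0.12 -0.04 -0.74 -0.24 -0.26  0.12] 0.0
35 8 0.05 [ 0.12 -0.16 -0.75 -0.17 -0.37  0.05] 0.0
35 8 0.12 [ 0.1  -0.3  -0.71 -0.13 -0.54  0.02] 0.0
34 8 0 [ 0.12 -0.04 -0.72 -0.23 -0.29  0.11] 0.0
34 8 0.05 [ 0.11 -0.15 -0.73 -0.17 -0.39  0.05] 0.0
34 8 0.12 [ 0.1  -0.29 -0.69 -0.14 -0.57  0.02] 0.0
33 7 0 [ 0.15 -0.04 -0.76 -0.12 -0.27 -0.02] 0.0
33 7 0.05 [ 0.14 -0.15 -0.75 -0.09 -0.39 -0.05] 0.0
33 7 0.12 [ 0.13 -0.29 -0.7  -0.07 -0.57 -0.07] 0.0
33 9 0 [ 0.09 -0.02 -0.67 -0.3  -0.35  0.19] 0.0
33 9 0.05 [ 0.08 -0.13 -0.67 -0.24 -0.46  0.14] 0.0
33 9 0.12 [ 0.06 -0.26 -0.64 -0.2  -0.62  0.1 ] 0.0
place
20 -8 0 [ 0.28  0.03 -0.78  0.49 -0.52  2.42] 0.0
20 -8 0.06 [ 0.34 -0.07 -0.71  0.4  -0.69  2.48] 0.0
20 -8 0.12 [ 0.39 -0.15 -0.63  0.35 -0.86  2.51] 0.0
24 -8 0 [ 0.25 -0.01 -0.91  0.69 -0.39  2.24] 0.0
24 -8 0.06 [ 0.34 -0.12 -0.82  0.52 -0.59  2.36] 0.0
24 -8 0.12 [ 0.42 -0.22 -0.75  0.44 -0.77  2.4 ] 0.0
25 -8 0 [ 0.23 -0.02 -0.94  0.76 -0.35  2.18] 0.0
25 -8 0.06 [ 0.34 -0.13 -0.85  0.55 -0.56  2.32] 0.0
25 -8 0.12 [ 0.42 -0.24 -0.78  0.46 -0.75  2.37] 0.0
26 -6 0 [ 0.21 -0.03 -0.95  0.73 -0.31  2.23] 0.0
26 -6 0.06 [ 0.32 -0.15 -0.86  0.51 -0.52  2.38] 0.0
26 -6 0.12 [ 0.4  -0.25 -0.78  0.43 -0.71  2.42] 0.0
```

Request:
{"op": "drive_tool", "data": {"targets": [[-0.35, 0, 0.5, 0, 0, 0], [-0.35, 0, 0.5, 0, 0, 0], [-0.35, 0, 0.5, 0, 0, 0], [-0.35, 0, 0.5, 0, 0, 0], [0, 0, 0, 0, 0, 0]]}}

```text
t: 5.32
eef_pos: [0.4902, -0.1119, 0.2612]
ee_rot: [-2.552, 0.022, -1.568]
force: [0.0, 0.4, -0.3]
width: 0.0874
```

Run:
```python
from fk import *; from station import arm
s=arm.get_state(); print(s["t"],s["q"].round(2),s["eef_pos"].round(4))
for b in(.1,0): print(b,tp(34,8,-1,back=b)[0].round(4),*units(s,*tp(34,8,-1,back=b)))
```

```text
5.325 [ 0.25 -0.31 -0.85  0.27 -0.46 -0.46] [ 0.4902 -0.1119  0.2612]
0.1 [ 0.4837 -0.1131  0.2434] [-0.16 -0.03 -0.44] [ 0.9  -0.05  0.56]
0 [ 0.5393 -0.1001  0.1613] [ 1.23  0.29 -2.5 ] [ 0.9  -0.05  0.56]
```

Request:
{"op": "drive_tool", "data": {"targets": [[-0.08, 0, -0.22, 0.45, 0, 0.28], [-0.08, -0.03, -0.22, 0.45, -0.05, 0.28], [0, 0, 0, 0, 0, 0]]}}

```text
t: 5.7
eef_pos: [0.4839, -0.1145, 0.2399]
ee_rot: [-2.55, 0.116, -1.514]
force: [0.1, -0.6, 0.1]
width: 0.0876
```

Request:
{"op": "drive_tool", "data": {"targets": [[0.28, 0.06, -0.41, 0, 0, 0], [0.28, 0.06, -0.41, 0, 0, 0], [0.28, 0.07, -0.41, 0, 0, 0], [0.28, 0.06, -0.41, 0, 0, 0], [0.27, 0.06, -0.41, 0, 0, 0]]}}

```text
t: 6.32
eef_pos: [0.5395, -0.1015, 0.1577]
ee_rot: [-2.551, 0.113, -1.511]
force: [0.1, -0.2, -0.3]
width: 0.0874
```

Request:
{"op": "drive_tool", "data": {"targets": [[0, 0, 0, 0, 0, 0]]}}

```text
t: 6.45
eef_pos: [0.5388, -0.1015, 0.1567]
ee_rot: [-2.554, 0.113, -1.511]
force: [0.2, -0.1, 0.4]
width: 0.0871
```

Run:
```python
from fk import *; from h import *
s=arm.get_state(); print(s["t"],s["q"].round(2),s["eef_pos"].round(4),s["force"].round(1))
print(*units(s,*tp(34,8,-1)))
im,d=arm.grab_frame("scene"); cv2.imwrite("pics/crop3.png",cv2.resize(im[150:270,170:400,::-1],None,fx=3.4,fy=3.4,interpolation=2))
```

```text
6.45 [ 0.12 -0.03 -0.72 -0.22 -0.28  0.11] [ 0.5388 -0.1015  0.1567] [ 0.2 -0.1  0.4]
[0.01 0.03 0.12] [ 0.03 -0.09  0.01]
```

View pics/crop3.png

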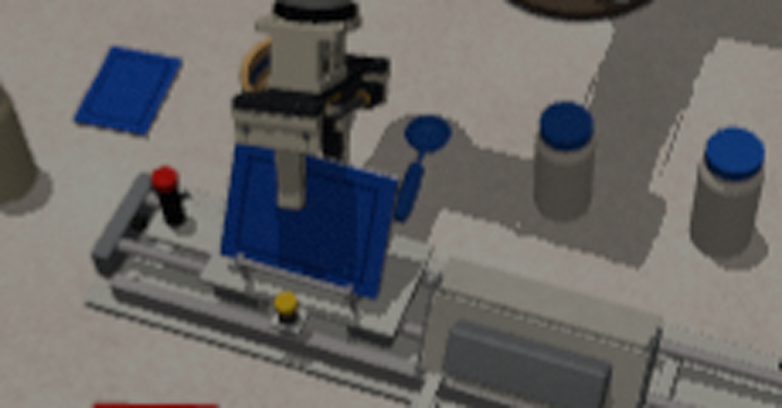

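The fingers now straddle the board at its middle. I'll rise 4 mm and close gently.

Request:
{"op": "drive_tool", "data": {"targets": [[0, 0, 0.11, 0, 0, 0], [0, 0, 0, 0, 0, 0], [0, 0, 0, 0, 0, 0]], "claw": 0.3, "newtons": 25}}

```text
t: 6.88
eef_pos: [0.5391, -0.1018, 0.1631]
ee_rot: [-2.549, 0.114, -1.511]
force: [-0.4, -0.2, -0.1]
width: 0.0636
```

Request:
{"op": "drive_tool", "data": {"targets": [[0, 0, 0, 0, 0, 0], [0, 0, 0, 0, 0, 0], [0, 0, 0, 0, 0, 0], [0, 0, 0, 0, 0, 0], [0, 0, 0, 0, 0, 0]], "claw": 0}}

```text
t: 7.5
eef_pos: [0.539, -0.1018, 0.1622]
ee_rot: [-2.551, 0.114, -1.511]
force: [-1.0, 0.5, 0.5]
width: 0.0131
```

Request:
{"op": "drive_tool", "data": {"targets": [[-0.05, 0, 0.08, 0, 0, 0], [-0.14, 0, 0.2, 0, 0, 0], [-0.14, 0, 0.2, 0, 0, 0], [-0.14, 0, 0.2, 0, 0, 0], [-0.14, 0, 0.2, 0, 0, 0]]}}

```text
t: 8.12
eef_pos: [0.5141, -0.1018, 0.1982]
ee_rot: [-2.55, 0.114, -1.511]
force: [1.1, -0.1, -0.5]
width: 0.0121
```

Request:
{"op": "drive_tool", "data": {"targets": [[-0.2, -0.2, 0.8, 0, 0, 0], [-0.2, -0.2, 0.8, 0, 0, 0], [-0.2, -0.2, 0.8, 0, 0, 0], [-0.2, -0.2, 0.8, 0, 0, 0], [-0.2, -0.2, 0.8, 0, 0, 0]]}}

```text
t: 8.75
eef_pos: [0.4731, -0.1419, 0.3584]
ee_rot: [-2.551, 0.114, -1.511]
force: [0.9, 0.3, -1.4]
width: 0.0117
```

```bash
cat > s4.py <<'E'
from fk import *; from h import *
s=arm.get_state(); print(s["t"],s["q"].round(2),s["eef_pos"].round(4),s["force"].round(1),s["width"])
m=R.from_euler("xyz",s["ee_rot"]).as_matrix()
pos,M=tp(25,-8,1,back=.1,up=.003,fwd=.002)
rv=R.from_matrix(M@m.T).as_rotvec(degrees=True)/6
if rv[2]<0: a=np.linalg.norm(rv); rv=rv*(1-60/a)
print("rv",rv.round(2),np.linalg.norm(rv))
q=s["q"]; 
for k in np.linspace(0,1,9):
    q,e=ik(s["eef_pos"],R.from_rotvec(rv*6*k,degrees=True).as_matrix()@m,q,.01); print(q.round(2),round(e,4))
E
python3 s4.py
```

```text
8.75 [-0.   -0.32 -0.46 -0.18 -0.85  0.11] [ 0.4731 -0.1419  0.3584] [ 0.9  0.3 -1.4] 0.011665049979327005
rv [-14.67   0.28  26.16] 29.995593241997927
[-0.   -0.32 -0.46 -0.17 -0.85  0.11] 0.0
[-0.03 -0.28 -0.4  -0.2  -0.93  0.53] 0.0
[-0.02 -0.25 -0.37 -0.18 -1.    0.9 ] 0.0
[ 0.02 -0.23 -0.36 -0.12 -1.03  1.22] 0.0
[ 0.07 -0.23 -0.37 -0.05 -1.05  1.52] 0.0
[ 0.14 -0.24 -0.41  0.05 -1.05  1.8 ] 0.0
[ 0.21 -0.26 -0.46  0.15 -1.02  2.07] 0.0
[ 0.27 -0.29 -0.53  0.25 -0.99  2.34] 0.0
[ 0.32 -0.32 -0.61  0.34 -0.94  2.62] 0.0
```

Request:
{"op": "drive_tool", "data": {"targets": [[0, 0, 0, -0.49, 0.01, 0.87], [0, 0, 0, -0.49, 0.01, 0.87], [0, 0, 0, -0.49, 0.01, 0.87], [0, 0, 0, -0.49, 0.01, 0.87], [0, 0, 0, -0.49, 0.01, 0.87]]}}

```text
t: 9.38
eef_pos: [0.4736, -0.1418, 0.3572]
ee_rot: [-2.63, -0.129, -1.049]
force: [-1.0, 0.1, -2.3]
width: 0.012
```

Request:
{"op": "drive_tool", "data": {"targets": [[0, 0, 0, -0.49, 0.01, 0.87], [0, 0, 0, -0.49, 0.01, 0.87], [0, 0, 0, -0.49, 0.01, 0.87], [0, 0, 0, -0.49, 0.01, 0.87], [0, 0, 0, -0.49, 0.01, 0.87]]}}

```text
t: 10.0
eef_pos: [0.4736, -0.1418, 0.3573]
ee_rot: [-2.814, -0.308, -0.55]
force: [-0.2, 0.4, -0.7]
width: 0.012
```

Request:
{"op": "drive_tool", "data": {"targets": [[0, 0, 0, -0.49, 0.01, 0.87], [0, 0, 0, -0.49, 0.01, 0.87], [0, 0, 0, -0.49, 0.01, 0.87], [0, 0, 0, -0.49, 0.01, 0.87], [0, 0, 0, -0.49, 0.01, 0.87]]}}

```text
t: 10.62
eef_pos: [0.4736, -0.1418, 0.3573]
ee_rot: [-3.075, -0.373, -0.005]
force: [0.1, -0.5, -2.6]
width: 0.0118
```

Request:
{"op": "drive_tool", "data": {"targets": [[0, 0, 0, -0.49, 0.01, 0.87], [0, 0, 0, -0.49, 0.01, 0.87], [0, 0, 0, -0.49, 0.01, 0.87], [0, 0, 0, -0.49, 0.01, 0.87], [0, 0, 0, -0.49, 0.01, 0.87]]}}

```text
t: 11.25
eef_pos: [0.4737, -0.1419, 0.3573]
ee_rot: [2.95, -0.301, 0.539]
force: [-0.2, 0.7, -1.8]
width: 0.0119
```

Request:
{"op": "drive_tool", "data": {"targets": [[0, 0, 0, -0.49, 0.01, 0.87], [0, 0, 0, -0.49, 0.01, 0.87], [0, 0, 0, -0.49, 0.01, 0.87], [0, 0, 0, -0.49, 0.01, 0.87], [0, 0, 0, -0.49, 0.01, 0.87]]}}

```text
t: 11.88
eef_pos: [0.4737, -0.142, 0.3573]
ee_rot: [2.771, -0.117, 1.035]
force: [-0.7, 0.0, -1.9]
width: 0.0119
```

Request:
{"op": "drive_tool", "data": {"targets": [[0, 0, 0, -0.49, 0.01, 0.87], [0, 0, 0, -0.49, 0.01, 0.87], [0, 0, 0, -0.49, 0.01, 0.87], [0, 0, 0, -0.49, 0.01, 0.87], [0, 0, 0, -0.49, 0.01, 0.87]]}}

```text
t: 12.5
eef_pos: [0.4737, -0.1421, 0.3573]
ee_rot: [2.7, 0.127, 1.493]
force: [-0.6, 0.1, -2.3]
width: 0.0122
```

Run:
```python
from fk import *; from fit import *
s=arm.get_state(); print(s["t"],s["q"].round(2),s["eef_pos"].round(4),s["force"].round(1),s["width"])
for b in(.1,.05,0): print(b,tp(25,-8,1,back=b,up=.003,fwd=.002)[0].round(4),*units(s,*tp(25,-8,1,back=b,up=.003,fwd=.002)))
for cam in("scene","top"):
    im,d=arm.grab_frame(cam); cv2.imwrite(f"pics/{cam}4.png",im[...,::-1]); np.save(f"{cam}4.npy",d)
im=cv2.imread("pics/scene4.png"); cv2.imwrite("pics/crop4.png",cv2.resize(im[110:270,170:400],None,fx=3.4,fy=3.4,interpolation=2))
```

```text
12.5 [ 0.32 -0.32 -0.62  0.34 -0.93  2.62] [ 0.4737 -0.1421  0.3573] [-0.6  0.1 -2.3] 0.012204837636021102
0.1 [ 0.511  -0.091   0.2619] [ 0.93  1.28 -2.39] [0.01 0.02 0.02]
0.05 [ 0.5318 -0.0983  0.217 ] [ 1.45  1.09 -3.51] [0.01 0.02 0.02]
0 [ 0.5526 -0.1056  0.1721] [ 1.97  0.91 -4.63] [0.01 0.02 0.02]
```

View pics/crop4.png

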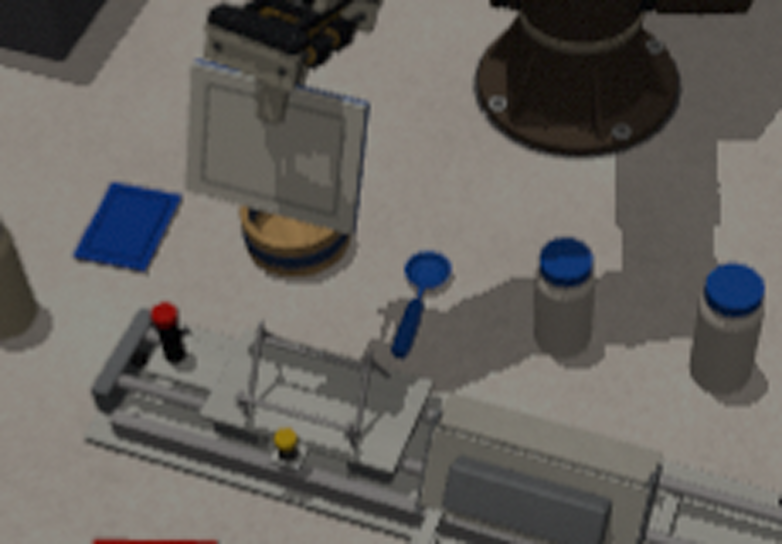

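White faces out, squarely held (board at crop (280,145)). The empty easel shows two hooks with a thin top bar, at crop (250,330)–(390,380). Next I'll check the board's pose in the hand from the depth data.

```bash
cat > s5.py <<'E'
from fk import *; from fit import *
# board in tool frame from the grasp
Mg=R.from_euler("xyz",[-2.551,.114,-1.511]).as_matrix(); pg=np.array([.539,-.1018,.1622])
l=np.radians(34.5); Rb=Z(yw)@np.stack([[np.cos(l),0,np.sin(l)],[0,1,0],[-np.sin(l),0,np.cos(l)]],1)
bt=Mg.T@(mid-pg); Rt=Mg.T@Rb
s=arm.get_state(); M=R.from_euler("xyz",s["ee_rot"]).as_matrix(); c=s["eef_pos"]+M@bt; Rn=M@Rt
print("predicted board mid",c.round(4),"x",Rn[:,0].round(3),"y",Rn[:,1].round(3),"z",Rn[:,2].round(3))
np.savez("tool.npz",bt=bt,Rt=Rt)
for cam in("scene","top"):
    im=cv2.imread(f"pics/{cam}4.png")[...,::-1]; d=np.load(f"{cam}4.npy"); Pt,uu,v=cloud(d,cam)
    loc=(Pt-c)@Rn; m=(abs(loc[:,1])<.1)&(abs(loc[:,2])<.075)&(abs(loc[:,0])<.02)
    m&=~((abs(loc[:,1])<.03)&(loc[:,2]>0.005)) 
    Q=loc[m]; A=np.c_[Q[:,1:],np.ones(len(Q))]; k=np.linalg.lstsq(A,Q[:,0],rcond=None)[0]
    for _ in range(3):
        g=abs(Q[:,0]-A@k)<.003; k=np.linalg.lstsq(A[g],Q[g,0],rcond=None)[0]
    Q=Q[g]; print(cam,len(Q),"offset",k[2].round(4),"slopes deg",np.degrees(k[:2]).round(1),"ext",np.percentile(Q[:,1:],[1,99],axis=0).round(3).tolist(), "low edge tilt",
      [Q[(abs(Q[:,1]-a)<.01),2].min().round(4) for a in(-.06,-.03,0,.03,.06)])
E
python3 s5.py
```

```text
predicted board mid [ 0.4861 -0.1414  0.3331] x [-0.912  0.019 -0.41 ] y [-0.021 -1.     0.002] z [-0.41   0.01   0.912]
scene 1280 offset -0.0053 slopes deg [0.2 1.2] ext [[-0.077, -0.062], [0.082, 0.059]] low edge tilt [np.float64(-0.063), np.float64(-0.0621), np.float64(-0.0632), np.float64(-0.062), np.float64(-0.0633)]Traceback (most recent call last):
  File "s5.py", line 17, in <module>
    [Q[(abs(Q[:,1]-a)<.01),2].min().round(4) for a in(-.06,-.03,0,.03,.06)])
     ~~~~~~~~~~~~~~~~~~~~~~~~~~~~^^
    return umr_minimum(a, axis, None, out, keepdims, initial, where)
ValueError: zero-size array to reduction operation minimum which has no identity
```

```bash
cat > s6.py <<'E'
from fk import *; from h import *
t=np.load("tool.npz"); s=arm.get_state(); M=R.from_euler("xyz",s["ee_rot"]).as_matrix(); c=s["eef_pos"]+M@t["bt"]; Rn=M@t["Rt"]; zb=Rn[:,2]
print(s["t"],s["q"].round(2),s["eef_pos"].round(4),s["force"].round(1),s["width"],"lean",np.degrees(np.arcsin(-zb[0])).round(1))
q=s["q"]
for h in(.07,0):
    tgt=B0+.003*n+.004*u+(.06+h)*zb; pos=s["eef_pos"]+tgt-c; q,e=ik(pos,M,q,.01)
    print(h,"mid",tgt.round(4),"tcp",pos.round(4),"units",((tgt-c)/.04).round(2),q.round(2),round(e,5))
b=(c-.06*zb-B0); print("bottom rel seat: along n,y,u mm",(1e3*np.array([b@n,b@ya,b@u])).round(1))
E
python3 s6.py
```

```text
12.6 [ 0.32 -0.32 -0.62  0.34 -0.93  2.61] [ 0.4735 -0.142   0.3572] [ 0.9 -0.1 -1.6] 0.011719296165063233 lean 24.2
0.07 mid [ 0.5343 -0.1022  0.2134] tcp [ 0.5218 -0.1029  0.2375] units [ 1.21  0.98 -2.99] [ 0.34 -0.16 -0.84  0.52 -0.59  2.35] 0.0
0 mid [ 0.563  -0.103   0.1496] tcp [ 0.5504 -0.1036  0.1736] units [ 1.92  0.96 -4.59] [ 0.24 -0.03 -0.95  0.76 -0.36  2.17] 0.0
bottom rel seat: along n,y,u mm [ 45.9 -39.7 198.1]
```

Request:
{"op": "drive_tool", "data": {"targets": [[0.3, 0.25, -0.75, 0, 0, 0], [0.3, 0.25, -0.75, 0, 0, 0], [0.3, 0.24, -0.75, 0, 0, 0], [0.31, 0.24, -0.74, 0, 0, 0], [0, 0, 0, 0, 0, 0]]}}

```text
t: 13.22
eef_pos: [0.5219, -0.1031, 0.2353]
ee_rot: [2.704, 0.127, 1.488]
force: [-0.4, -0.1, -1.9]
width: 0.0116
```

```bash
python3 s6.py
```

```text
13.225 [ 0.34 -0.15 -0.84  0.52 -0.59  2.35] [ 0.5219 -0.1031  0.2353] [-0.4 -0.1 -1.9] 0.011633589591183588 lean 24.0
0.07 mid [ 0.5348 -0.102   0.2137] tcp [ 0.5223 -0.1026  0.2377] units [0.01 0.01 0.06] [ 0.34 -0.15 -0.83  0.52 -0.6   2.36] 0.0
0 mid [ 0.5632 -0.1029  0.1497] tcp [ 0.5508 -0.1035  0.1738] units [ 0.72 -0.01 -1.54] [ 0.24 -0.03 -0.94  0.75 -0.37  2.18] 0.0
bottom rel seat: along n,y,u mm [14.7 -0.1 71. ]
```

Request:
{"op": "drive_tool", "data": {"targets": [[0.18, 0, -0.37, 0, 0, 0], [0.18, 0, -0.37, 0, 0, 0], [0.15, 0, -0.31, 0, 0, 0], [0.11, 0, -0.23, 0, 0, 0], [0.06, 0, -0.12, 0, 0, 0]]}}

```text
t: 13.85
eef_pos: [0.5507, -0.1032, 0.1828]
ee_rot: [2.698, 0.125, 1.488]
force: [-0.4, -0.3, -0.2]
width: 0.0119
```

Request:
{"op": "drive_tool", "data": {"targets": [[0.02, 0, -0.04, 0, 0, 0], [0, 0, 0, 0, 0, 0]]}}

```text
t: 14.1
eef_pos: [0.5513, -0.1027, 0.1809]
ee_rot: [2.698, 0.125, 1.49]
force: [0.5, -0.1, -2.4]
width: 0.012
```

```bash
python3 s6.py
python3 - <<'E'
from h import *
im,d=arm.grab_frame("scene"); cv2.imwrite("pics/crop5.png",cv2.resize(im[150:270,190:350,::-1],None,fx=4.8,fy=4.8,interpolation=2))
E
```

```text
14.1 [ 0.25 -0.04 -0.93  0.73 -0.38  2.2 ] [ 0.5513 -0.1027  0.1809] [ 0.5 -0.1 -2.4] 0.011999048250605061 lean 24.3
0.07 mid [ 0.5341 -0.1023  0.2134] tcp [ 0.5215 -0.1029  0.2374] units [-0.74 -0.    1.41] [ 0.34 -0.16 -0.84  0.53 -0.59  2.35] 0.0
0 mid [ 0.5629 -0.103   0.1496] tcp [ 0.5503 -0.1036  0.1736] units [-0.02 -0.02 -0.18] [ 0.23 -0.03 -0.95  0.77 -0.35  2.16] 0.0
bottom rel seat: along n,y,u mm [8.  0.9 9.5]
```

View pics/crop5.png

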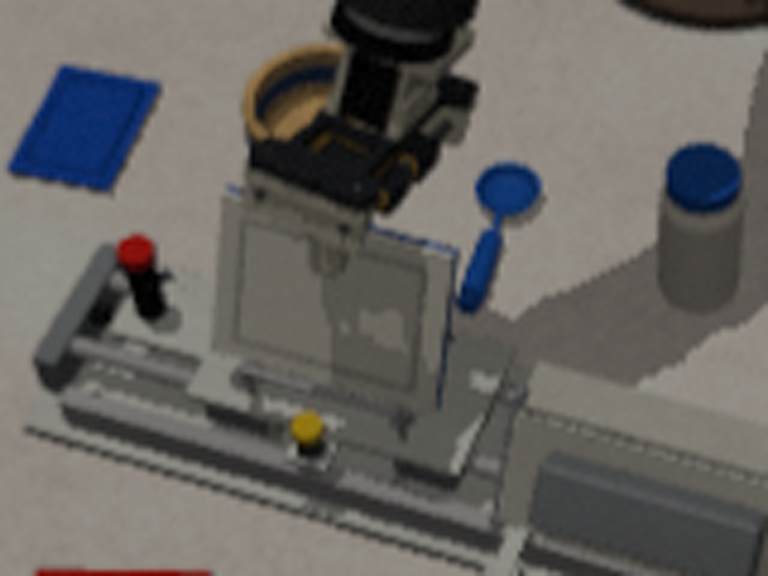

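The board stands just above its slot, with the white face out and its bottom about 9 mm above the foot. Its lower edge is slightly too close to the lips, so I'll shift it back and then down.

Request:
{"op": "drive_tool", "data": {"targets": [[-0.11, 0, -0.07, 0, 0, 0], [0.04, 0, -0.07, 0, 0, 0], [0.04, 0, -0.07, 0, 0, 0], [0, 0, 0, 0, 0, 0]]}}

```text
t: 14.65
eef_pos: [0.5499, -0.1027, 0.1716]
ee_rot: [2.699, 0.126, 1.49]
force: [0.2, 0.1, -1.5]
width: 0.0117
```

```bash
python3 s6.py
```

```text
14.65 [ 0.23 -0.03 -0.95  0.78 -0.35  2.15] [ 0.5499 -0.1027  0.1716] [ 0.2  0.1 -1.5] 0.011686411812673273 lean 24.2
0.07 mid [ 0.5343 -0.1022  0.2134] tcp [ 0.5217 -0.1029  0.2375] units [-0.7  -0.    1.65] [ 0.34 -0.16 -0.84  0.52 -0.59  2.35] 0.0
0 mid [ 0.563  -0.103   0.1496] tcp [ 0.5504 -0.1036  0.1736] units [ 0.01 -0.02  0.05] [ 0.24 -0.03 -0.95  0.76 -0.36  2.17] 0.0
bottom rel seat: along n,y,u mm [1.3 0.9 2.6]
```

Request:
{"op": "drive_tool", "data": {"targets": [[0.03, 0, -0.03, 0, 0, 0], [0.01, 0, -0.02, 0, 0, 0], [0, 0, 0, 0, 0, 0]]}}

```text
t: 15.02
eef_pos: [0.5516, -0.1027, 0.1702]
ee_rot: [2.698, 0.125, 1.49]
force: [-2.5, -0.9, 1.3]
width: 0.0117
```

```bash
python3 s6.py
```

```text
15.025 [ 0.23 -0.02 -0.96  0.8  -0.34  2.14] [ 0.5516 -0.1027  0.1702] [-2.5 -0.9  1.3] 0.011749635052553543 lean 24.3
0.07 mid [ 0.5342 -0.1023  0.2134] tcp [ 0.5216 -0.1029  0.2374] units [-0.75 -0.01  1.68] [ 0.34 -0.16 -0.84  0.52 -0.59  2.35] 0.0
0 mid [ 0.5629 -0.103   0.1496] tcp [ 0.5504 -0.1036  0.1736] units [-0.03 -0.02  0.08] [ 0.24 -0.03 -0.95  0.77 -0.35  2.17] 0.0
bottom rel seat: along n,y,u mm [2.1 1.  0.5]
```

Contact with the foot shows as a force change of about 4 N. I'll open in small steps so the board leans back onto the wires, carried by the rear finger.

Request:
{"op": "drive_tool", "data": {"targets": [[0, 0, 0, 0, 0, 0], [0, 0, 0, 0, 0, 0]], "claw": 0.22}}

```text
t: 15.28
eef_pos: [0.5516, -0.1025, 0.17]
ee_rot: [2.699, 0.125, 1.49]
force: [-0.7, 0.8, -0.7]
width: 0.0186
```

Request:
{"op": "drive_tool", "data": {"targets": [[0, 0, 0, 0, 0, 0], [0, 0, 0, 0, 0, 0]], "claw": 0.32}}

```text
t: 15.52
eef_pos: [0.5515, -0.1025, 0.1699]
ee_rot: [2.699, 0.125, 1.49]
force: [0.4, -0.5, -1.5]
width: 0.0272
```

Request:
{"op": "drive_tool", "data": {"targets": [[0, 0, 0, 0, 0, 0], [0, 0, 0, 0, 0, 0]], "claw": 0.42}}

```text
t: 15.78
eef_pos: [0.5515, -0.1026, 0.1699]
ee_rot: [2.699, 0.125, 1.49]
force: [-0.4, 0.2, -0.3]
width: 0.0362
```

Request:
{"op": "drive_tool", "data": {"targets": [[0, 0, 0, 0, 0, 0], [0, 0, 0, 0, 0, 0]], "claw": 0.52}}

```text
t: 16.02
eef_pos: [0.5515, -0.1026, 0.1699]
ee_rot: [2.699, 0.125, 1.49]
force: [-0.8, 1.1, -0.7]
width: 0.0447
```

Request:
{"op": "drive_tool", "data": {"targets": [[0, 0, 0, 0, 0, 0], [0, 0, 0, 0, 0, 0]], "claw": 0.62}}

```text
t: 16.27
eef_pos: [0.5515, -0.1026, 0.17]
ee_rot: [2.699, 0.125, 1.49]
force: [0.8, -0.1, -0.1]
width: 0.0538
```

Request:
{"op": "drive_tool", "data": {"targets": [[0, 0, 0, 0, 0, 0], [0, 0, 0, 0, 0, 0], [0, 0, 0, 0, 0, 0]], "claw": 0.75}}

```text
t: 16.65
eef_pos: [0.5516, -0.1025, 0.17]
ee_rot: [2.699, 0.125, 1.49]
force: [-0.2, -0.3, -0.6]
width: 0.0658
```

```bash
cat > s7.py <<'E'
from fk import *; from h import *; import sys
s=arm.get_state(); print(s["t"],s["eef_pos"].round(4),s["force"].round(1))
m0=mid+ya*(float(sys.argv[1]) if len(sys.argv)>1 else 0)
Rs=np.stack([n,ya,u],1)
for cam in("scene","top"):
    im,d=arm.grab_frame(cam); cv2.imwrite(f"pics/{cam}_{s['t']:.1f}.png",im[...,::-1]); Pt,uu,v=cloud(d,cam)
    loc=(Pt-m0)@Rs; c=im[v,uu].astype(int)
    m=(abs(loc[:,1])<.1)&(loc[:,2]>-.035)&(loc[:,2]<.075)&(abs(loc[:,0])<.03)&(np.ptp(c,axis=1)<60)
    m&=~((abs(loc[:,1])<.035)&(loc[:,2]>0.0))
    Q=loc[m]; A=np.c_[Q[:,1:],np.ones(len(Q))]; g=np.ones(len(Q),bool)
    for _ in range(5):
        k=np.linalg.lstsq(A[g],Q[g,0],rcond=None)[0]; g=abs(Q[:,0]-A@k)<.004
    e=np.percentile(Q[g][:,1:],[1,99],axis=0)
    print(cam,g.sum(),"face offset(6=seated) mm",(1e3*k[2]).round(1),"d lean deg",np.degrees(np.arctan(k[1])).round(1),"d yaw",np.degrees(np.arctan(k[0])).round(1),"y ext",e[:,0].round(3),"top",e[1,1].round(3))
E
python3 s7.py
```

```text
16.65 [ 0.5516 -0.1025  0.17  ] [-0.2 -0.3 -0.6]
scene 731 face offset(6=seated) mm 7.1 d lean deg -0.2 d yaw -0.1 y ext [-0.079  0.078] top 0.055
top 287 face offset(6=seated) mm 4.9 d lean deg -0.5 d yaw 0.1 y ext [-0.076  0.082] top 0.06
```

Seated: lean within 0.5°, plane offset within 1 mm, centred along the rail. Now I'll open fully and retreat along the tool axis.

Request:
{"op": "drive_tool", "data": {"targets": [[0, 0, 0, 0, 0, 0], [0, 0, 0, 0, 0, 0], [0, 0, 0, 0, 0, 0]], "claw": 1}}

```text
t: 17.12
eef_pos: [0.5515, -0.1026, 0.1699]
ee_rot: [2.699, 0.125, 1.49]
force: [-0.2, -0.0, 0.2]
width: 0.0863
```

Request:
{"op": "drive_tool", "data": {"targets": [[-0.13, 0.04, 0.27, 0, 0, 0], [-0.25, 0.09, 0.54, 0, 0, 0], [-0.25, 0.09, 0.54, 0, 0, 0], [-0.25, 0.09, 0.54, 0, 0, 0], [-0.25, 0.09, 0.54, 0, 0, 0]]}}

```text
t: 17.75
eef_pos: [0.5059, -0.0864, 0.2678]
ee_rot: [2.699, 0.125, 1.49]
force: [0.9, -0.3, 0.1]
width: 0.0876
```

Request:
{"op": "drive_tool", "data": {"targets": [[-0.2, 0, 0.8, 0, 0, 0], [-0.2, 0, 0.8, 0, 0, 0], [0, 0, 0, 0, 0, 0]]}}

```text
t: 18.12
eef_pos: [0.4911, -0.0859, 0.3341]
ee_rot: [2.694, 0.123, 1.49]
force: [0.3, -0.5, -1.6]
width: 0.0876
```

```bash
python3 s7.py
python3 - <<'E'
from h import *
for cam in("scene","top"):
    for nme in("carriage","handle","lamp_stop","rail"):
        for o in arm.landmark_of(nme,cam)[:1]: print(cam,nme,round(o["score"],2),c2w(o["point"],cam).round(4))
    im,d=arm.grab_frame(cam); P,u,v=cloud(d,cam); c=im[v,u].astype(int)
    m=np.all((P>[.48,-.32,.1])&(P<[.62,-.2,.17]),1)&(c[:,0]-c[:,1]>70); print("cap",P[m].mean(0).round(4),P[m].min(0).round(4),P[m].max(0).round(4))
    m=np.all((P>[.58,0,.0])&(P<[.68,.4,.1]),1)&(c[:,0]-c[:,2]>60)&(c[:,1]-c[:,2]>50); print("yellow",m.sum(),P[m].mean(0).round(4) if m.any() else "")
E
ls pics
```

```text
18.125 [ 0.4911 -0.0859  0.3341] [ 0.3 -0.5 -1.6]
scene 806 face offset(6=seated) mm 7.1 d lean deg 0.0 d yaw 0.2 y ext [-0.08   0.078] top 0.056
top 376 face offset(6=seated) mm 4.9 d lean deg -0.5 d yaw -0.0 y ext [-0.076  0.082] top 0.059
scene carriage 0.91 [ 0.5573 -0.1025  0.0634]
scene handle 0.87 [ 0.5545 -0.256   0.1238]
scene rail 0.95 [ 0.5595  0.0447 -0.    ]
cap [ 0.5543 -0.253   0.1381] [ 0.543  -0.2623  0.1338] [ 0.5665 -0.2412  0.144 ]
yellow 10 [0.6391 0.1545 0.0407]
top handle 0.78 [ 0.549  -0.2476  0.1235]
top lamp_stop 0.95 [0.5584 0.1619 0.0655]
top rail 0.7 [ 0.559   0.0507 -0.0032]
cap [ 0.5522 -0.2491  0.137 ] [ 0.5411 -0.2617  0.1319] [ 0.5619 -0.2394  0.1423]
yellow 6 [0.6388 0.1547 0.0324]
crop1.png
crop2.png
crop3.png
crop4.png
crop5.png
scene0.png
scene4.png
scene_16.6.png
scene_18.1.png
top0.png
top4.png
top_16.6.png
top_18.1.png
```

```bash
cat > s8.py <<'E'
from fk import *; from station import arm
s=arm.get_state(); rz=Z(yw); print(s["q"].round(2))
for t in(15,25,35):
  for sg in(1,-1):
    y=rz@[sg,0,0]; z=rz@[0,np.sin(np.radians(t)),-np.cos(np.radians(t))]; M=np.stack([np.cross(y,z),y,z],1)
    q=s["q"].copy(); q[5]+= 0 if sg==1 else -np.pi
    print(t,sg,*units(s,np.array([.552,-.31,.22]),M))
    for p in([.552,-.31,.22],[.552,-.30,.105],[.555,-.15,.105],[.557,0,.105]):
        q,e=ik(np.array(p),M,q,.01); print("   ",q.round(2),round(e,4))
E
python3 s8.py
```

```text
[ 0.46 -0.29 -0.69  0.42 -0.89  2.41]
15 1 [ 1.54 -5.58 -2.77] [3.84 4.06 0.88]
    [-0.16  0.28 -0.12  0.02 -1.17  3.02] 0.2753
    [-0.14  0.36 -0.31  0.05 -0.89  3.02] 0.3024
    [ 0.04  0.3  -0.33 -0.1  -0.93  3.02] 0.1793
    [ 0.21  0.28 -0.31 -0.25 -0.94  3.02] 0.0565
15 -1 [ 1.54 -5.58 -2.77] [-6.5  -1.66 29.02]
    [-0.36  0.38  0.11 -0.25 -1.39  0.4 ] 0.0
    [-0.35  0.47 -0.03 -0.27 -1.17  0.45] 0.0
    [-0.11  0.36 -0.19 -0.3  -1.06  0.25] 0.0
    [ 0.16  0.3  -0.28 -0.31 -0.97  0.  ] 0.0
25 1 [ 1.54 -5.58 -2.77] [5.48 3.97 1.25]
    [-0.24  0.33  0.01 -0.12 -1.3   3.02] 0.3571
    [-0.18  0.39 -0.21 -0.05 -0.99  3.02] 0.388
    [-0.01  0.32 -0.27 -0.19 -0.98  3.02] 0.2773
    [ 0.16  0.29 -0.28 -0.33 -0.96  3.02] 0.1621
25 -1 [ 1.54 -5.58 -2.77] [-6.41 -4.14 28.42]
    [-0.46  0.46  0.23 -0.39 -1.54  0.49] 0.0
    [-0.45  0.54  0.09 -0.41 -1.34  0.57] 0.0
    [-0.24  0.42 -0.09 -0.46 -1.2   0.42] 0.0
    [ 0.02  0.34 -0.2  -0.5  -1.07  0.22] 0.0
35 1 [ 1.54 -5.58 -2.77] [7.12 3.85 1.61]
    [-0.36  0.44  0.23 -0.31 -1.55  3.02] 0.4276
    [-0.26  0.45 -0.06 -0.19 -1.17  3.02] 0.4213
    [-0.07  0.35 -0.19 -0.29 -1.08  3.02] 0.3532
    [ 0.11  0.3  -0.24 -0.41 -1.01  3.02] 0.2586
35 -1 [ 1.54 -5.58 -2.77] [-6.28 -6.53 27.62]
    [-0.54  0.53  0.33 -0.52 -1.69  0.55] 0.0
    [-0.53  0.62  0.21 -0.52 -1.5   0.65] 0.0
    [-0.34  0.49  0.   -0.59 -1.34  0.54] 0.0
    [-0.12  0.4  -0.13 -0.66 -1.19  0.4 ] 0.0
```

Run:
```python
from fk import *; from station import arm
s=arm.get_state(); m=R.from_euler("xyz",s["ee_rot"]).as_matrix(); p=s["eef_pos"].copy(); q=s["q"]
for i in range(31):
    p=p+.04*np.array([.05,-.18,0 if i<20 else -.25]); m=R.from_rotvec(np.array([.215,.139,-.955])*6,degrees=True).as_matrix()@m
    q2,e=ik(p,m,q,.01); 
    if i%4==0 or i==30: print(i,p.round(3),q2.round(2),round(e,4),"maxstep",np.abs(q2-q).max().round(3),"tool z",m[:,2].round(2))
    q=q2
print(m.round(3))
```

```text
0 [ 0.492 -0.094  0.331] [ 0.44 -0.27 -0.66  0.41 -0.93  2.33] 0.0 maxstep 0.076 tool z [ 0.39 -0.17 -0.91]
4 [ 0.5   -0.123  0.331] [ 0.36 -0.16 -0.52  0.34 -1.06  2.07] 0.0 maxstep 0.061 tool z [ 0.26 -0.21 -0.94]
8 [ 0.508 -0.151  0.331] [ 0.25 -0.04 -0.36  0.24 -1.2   1.84] 0.0 maxstep 0.055 tool z [ 0.12 -0.2  -0.97]
12 [ 0.516 -0.18   0.331] [ 0.12  0.08 -0.18  0.14 -1.34  1.63] 0.0 maxstep 0.055 tool z [-0.01 -0.13 -0.99]
16 [ 0.524 -0.209  0.331] [-0.02  0.18 -0.01  0.02 -1.48  1.4 ] 0.0 maxstep 0.059 tool z [-0.1  -0.02 -0.99]
20 [ 0.532 -0.238  0.321] [-0.15  0.28  0.13 -0.1  -1.58  1.14] 0.0 maxstep 0.064 tool z [-0.14  0.12 -0.98]
24 [ 0.54  -0.267  0.281] [-0.28  0.36  0.2  -0.22 -1.6   0.88] 0.0 maxstep 0.066 tool z [-0.12  0.26 -0.96]
28 [ 0.548 -0.295  0.241] [-0.4   0.43  0.23 -0.34 -1.57  0.62] 0.0 maxstep 0.067 tool z [-0.05  0.38 -0.92]
30 [ 0.552 -0.31   0.221] [-0.46  0.46  0.23 -0.39 -1.55  0.49] 0.0 maxstep 0.067 tool z [ 0.01  0.42 -0.91]
[[-0.023 -1.     0.008]
 [-0.905  0.024  0.424]
 [-0.424  0.002 -0.906]]
```

Request:
{"op": "drive_tool", "data": {"targets": [[0.05, -0.18, 0, 0.215, 0.139, -0.955], [0.05, -0.18, 0, 0.215, 0.139, -0.955], [0.05, -0.18, 0, 0.215, 0.139, -0.955], [0.05, -0.18, 0, 0.215, 0.139, -0.955], [0.05, -0.18, 0, 0.215, 0.139, -0.955]], "claw": 0}}

```text
t: 19.35
eef_pos: [0.5004, -0.1227, 0.331]
ee_rot: [2.804, 0.043, 0.995]
force: [-0.0, 0.6, 0.0]
width: 0.0435
```

Request:
{"op": "drive_tool", "data": {"targets": [[0.05, -0.18, 0, 0.215, 0.139, -0.955], [0.05, -0.18, 0, 0.215, 0.139, -0.955], [0.05, -0.18, 0, 0.215, 0.139, -0.955], [0.05, -0.18, 0, 0.215, 0.139, -0.955], [0.05, -0.18, 0, 0.215, 0.139, -0.955]]}}

```text
t: 19.98
eef_pos: [0.5105, -0.1588, 0.3309]
ee_rot: [2.935, 0.02, 0.498]
force: [0.1, 0.4, -0.6]
width: 0.001
```

Request:
{"op": "drive_tool", "data": {"targets": [[0.05, -0.18, 0, 0.215, 0.139, -0.955], [0.05, -0.18, 0, 0.215, 0.139, -0.955], [0.05, -0.18, 0, 0.215, 0.139, -0.955], [0.05, -0.18, 0, 0.215, 0.139, -0.955], [0.05, -0.18, 0, 0.215, 0.139, -0.955]]}}

```text
t: 20.6
eef_pos: [0.5205, -0.1948, 0.3308]
ee_rot: [3.061, 0.062, 0.003]
force: [-0.1, 0.4, -0.4]
width: 0.0006
```

Request:
{"op": "drive_tool", "data": {"targets": [[0.05, -0.18, 0, 0.215, 0.139, -0.955], [0.05, -0.18, 0, 0.215, 0.139, -0.955], [0.05, -0.18, 0, 0.215, 0.139, -0.955], [0.05, -0.18, 0, 0.215, 0.139, -0.955], [0.05, -0.18, 0, 0.215, 0.139, -0.955]]}}

```text
t: 21.22
eef_pos: [0.5306, -0.2308, 0.3307]
ee_rot: [-3.132, 0.159, -0.488]
force: [0.6, 0.3, 0.2]
width: 0.0008
```

Request:
{"op": "drive_tool", "data": {"targets": [[0.05, -0.18, -0.25, 0.215, 0.139, -0.955], [0.05, -0.18, -0.25, 0.215, 0.139, -0.955], [0.05, -0.18, -0.25, 0.215, 0.139, -0.955], [0.05, -0.18, -0.25, 0.215, 0.139, -0.955], [0.05, -0.18, -0.25, 0.215, 0.139, -0.955]]}}

```text
t: 21.85
eef_pos: [0.5405, -0.2669, 0.2802]
ee_rot: [-3.097, 0.287, -0.981]
force: [-0.3, 0.1, -0.5]
width: 0.0003
```

Request:
{"op": "drive_tool", "data": {"targets": [[0.05, -0.18, -0.25, 0.215, 0.139, -0.955], [0.05, -0.18, -0.25, 0.215, 0.139, -0.955], [0.05, -0.18, -0.25, 0.215, 0.139, -0.955], [0.05, -0.18, -0.25, 0.215, 0.139, -0.955], [0.05, -0.18, -0.25, 0.215, 0.139, -0.955]]}}

```text
t: 22.48
eef_pos: [0.5505, -0.3029, 0.2302]
ee_rot: [-3.131, 0.416, -1.494]
force: [-0.2, 0.3, 0.8]
width: 0.0006
```

Request:
{"op": "drive_tool", "data": {"targets": [[0.05, -0.18, -0.25, 0.215, 0.139, -0.955], [0, 0, 0, 0, 0, 0]]}}

```text
t: 22.72
eef_pos: [0.5516, -0.3104, 0.2196]
ee_rot: [3.136, 0.439, -1.598]
force: [-0.1, -0.1, -0.5]
width: 0.0003
```

Request:
{"op": "drive_tool", "data": {"targets": [[0, 0.05, -0.7, 0, 0, 0], [0, 0.05, -0.7, 0, 0, 0], [0, 0.05, -0.7, 0, 0, 0], [0, 0.05, -0.68, 0, 0, 0], [0, 0, 0, 0, 0, 0]]}}

```text
t: 23.35
eef_pos: [0.5515, -0.3006, 0.1082]
ee_rot: [3.135, 0.439, -1.595]
force: [0.0, -0.1, 0.4]
width: 0.0005
```

```bash
cat > tr.py <<'E'
from h import *
s=arm.get_state(); print(round(s["t"],2),"tcp",s["eef_pos"].round(4),"F",s["force"].round(1))
o=[]
for cam in("scene","top"):
    im,d=arm.grab_frame(cam); P,u,v=cloud(d,cam); c=im[v,u].astype(int)
    m=np.all((P>[.5,-.32,.125])&(P<[.6,.1,.15]),1)&(c[:,0]-c[:,1]>70); y=P[m].mean(0)[1]; o.append(y)
    print(cam,m.sum(),"cap y",y.round(4),"cap-tcp",(y-s["eef_pos"][1]).round(4),"moved",round(y-{"scene":-.253,"top":-.2491}[cam],4))
cv2.imwrite("pics/last.png",arm.grab_frame("scene")[0][...,::-1])
E
python3 tr.py; python3 -c "
import cv2
im=cv2.imread('pics/last.png')[150:270,170:370];cv2.imwrite('pics/crop6.png',cv2.resize(im,None,fx=3.6,fy=3.6,interpolation=2))"
```

```text
23.35 tcp [ 0.5515 -0.3006  0.1082] F [ 0.  -0.1  0.4]
scene 30 cap y -0.2541 cap-tcp 0.0465 moved -0.0011
top 39 cap y -0.2469 cap-tcp 0.0537 moved 0.0022
```

View pics/crop6.png

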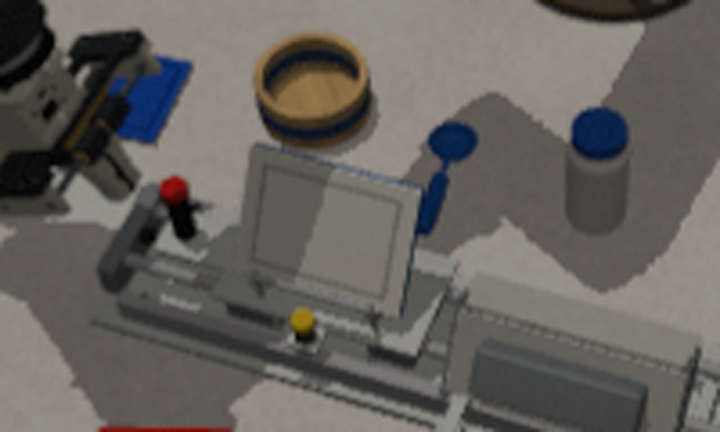

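The finger is behind the handle (red cap at crop (175,190)), and the board is seated with its white face out (crop (330,230)). I'll push it gently along the rail.

Request:
{"op": "drive_tool", "data": {"targets": [[0, 0.15, 0, 0, 0, 0], [0, 0.15, 0, 0, 0, 0], [0, 0.12, 0, 0, 0, 0], [0, 0.08, 0, 0, 0, 0], [0, 0.08, 0, 0, 0, 0]]}}

```text
t: 24.12
eef_pos: [0.5523, -0.2783, 0.11]
ee_rot: [3.139, 0.438, -1.596]
force: [-0.3, -0.4, 0.6]
width: 0.0005
```

Request:
{"op": "drive_tool", "data": {"targets": [[0, 0.08, 0, 0, 0, 0], [0, 0.08, 0, 0, 0, 0], [0, 0.08, 0, 0, 0, 0], [0, 0.1, 0, 0, 0, 0], [0, 0.12, 0, 0, 0, 0]]}}

```text
t: 24.75
eef_pos: [0.5524, -0.2603, 0.1099]
ee_rot: [3.139, 0.437, -1.597]
force: [0.4, -1.8, 0.1]
width: 0.0002
```

```bash
python3 tr.py
```

```text
24.75 tcp [ 0.5524 -0.2603  0.1099] F [ 0.4 -1.8  0.1]
scene 34 cap y -0.244 cap-tcp 0.0163 moved 0.009
top 0 cap y nan cap-tcp nan moved nantr.py:6: RuntimeWarning: Mean of empty slice.
  m=np.all((P>[.5,-.32,.125])&(P<[.6,.1,.15]),1)&(c[:,0]-c[:,1]>70); y=P[m].mean(0)[1]; o.append(y)
  ret = um.true_divide(
```

Request:
{"op": "drive_tool", "data": {"targets": [[0, 0.15, 0, 0, 0, 0], [0, 0.2, 0, 0, 0, 0], [0.01, 0.25, 0, 0, 0, 0], [0.01, 0.3, 0, 0, 0, 0], [0, 0.3, 0, 0, 0, 0]]}}

```text
t: 25.52
eef_pos: [0.5531, -0.2113, 0.11]
ee_rot: [3.139, 0.438, -1.596]
force: [0.9, -4.1, -0.3]
width: -0.0
```

Request:
{"op": "drive_tool", "data": {"targets": [[0.01, 0.3, 0, 0, 0, 0], [0, 0.3, 0, 0, 0, 0], [0.01, 0.3, 0, 0, 0, 0], [0, 0.3, 0, 0, 0, 0], [0.01, 0.3, 0, 0, 0, 0]]}}

```text
t: 26.15
eef_pos: [0.5543, -0.1514, 0.1099]
ee_rot: [3.139, 0.438, -1.596]
force: [-0.4, -3.4, -0.2]
width: 0.0006
```

Request:
{"op": "drive_tool", "data": {"targets": [[0, 0.3, 0, 0, 0, 0], [0.01, 0.3, 0, 0, 0, 0], [0, 0.3, 0, 0, 0, 0], [0.01, 0.3, 0, 0, 0, 0], [0, 0.3, 0, 0, 0, 0]]}}

```text
t: 26.78
eef_pos: [0.5552, -0.0914, 0.1099]
ee_rot: [3.139, 0.438, -1.596]
force: [0.8, -4.0, 0.4]
width: 0.0003
```

Request:
{"op": "drive_tool", "data": {"targets": [[0.01, 0.3, 0, 0, 0, 0], [0, 0.28, 0, 0, 0, 0], [0.01, 0.24, 0, 0, 0, 0], [0, 0.18, 0, 0, 0, 0], [0, 0.1, 0, 0, 0, 0]]}}

```text
t: 27.4
eef_pos: [0.5559, -0.0475, 0.1099]
ee_rot: [3.139, 0.438, -1.596]
force: [1.2, -2.2, 0.2]
width: 0.0004
```

```bash
python3 tr.py 2>/dev/null
python3 - <<'E'
from h import *
for cam in("scene","top"):
    arm.grab_frame(cam)
    for nme in("carriage","handle","lamp_stop","rail"):
        for o in arm.landmark_of(nme,cam)[:1]: print(cam,nme,round(o["score"],2),c2w(o["point"],cam).round(4))
E
```

```text
27.4 tcp [ 0.5559 -0.0475  0.1099] F [ 1.2 -2.2  0.2]
scene 37 cap y -0.031 cap-tcp 0.0165 moved 0.222
top 0 cap y nan cap-tcp nan moved nan
scene handle 0.62 [ 0.5558 -0.0335  0.1244]
scene rail 0.76 [0.5589 0.0456 0.0016]
top carriage 0.77 [0.5563 0.1212 0.0658]
top rail 0.81 [ 0.5588  0.0493 -0.0018]
```

Request:
{"op": "drive_tool", "data": {"targets": [[0, 0.15, 0, 0, 0, 0], [0.01, 0.15, 0, 0, 0, 0], [0, 0.15, 0, 0, 0, 0], [0, 0.1, 0, 0, 0, 0], [0, 0.07, 0, 0, 0, 0]]}}

```text
t: 28.68
eef_pos: [0.5563, -0.0229, 0.1099]
ee_rot: [3.139, 0.438, -1.596]
force: [-0.4, -1.4, -0.3]
width: 0.0005
```

Request:
{"op": "drive_tool", "data": {"targets": [[0, 0.05, 0, 0, 0, 0], [0, 0.05, 0, 0, 0, 0]]}}

```text
t: 28.92
eef_pos: [0.5564, -0.0193, 0.1099]
ee_rot: [3.139, 0.438, -1.596]
force: [-0.4, -1.8, -0.9]
width: 0.0005
```

```bash
python3 tr.py 2>/dev/null
```

```text
28.93 tcp [ 0.5564 -0.0193  0.1099] F [-0.4 -1.8 -0.9]
scene 35 cap y -0.0032 cap-tcp 0.0161 moved 0.2498
top 0 cap y nan cap-tcp nan moved nan
```

Request:
{"op": "drive_tool", "data": {"targets": [[0, 0.04, 0, 0, 0, 0], [0, 0.04, 0, 0, 0, 0]]}}

```text
t: 29.32
eef_pos: [0.5563, -0.016, 0.1099]
ee_rot: [3.139, 0.438, -1.597]
force: [-0.2, 0.2, -0.3]
width: 0.0001
```

Request:
{"op": "drive_tool", "data": {"targets": [[0, 0.04, 0, 0, 0, 0], [0, 0, 0, 0, 0, 0]]}}

```text
t: 29.58
eef_pos: [0.5563, -0.0143, 0.1099]
ee_rot: [3.139, 0.438, -1.596]
force: [0.9, -0.9, -0.4]
width: 0.0007
```

```bash
python3 tr.py 2>/dev/null
```

```text
29.57 tcp [ 0.5563 -0.0143  0.1099] F [ 0.9 -0.9 -0.4]
scene 36 cap y 0.0054 cap-tcp 0.0197 moved 0.2584
top 0 cap y nan cap-tcp nan moved nan
```

The carriage jumped 3.5 mm ahead of the finger and the force fell to about zero, so it has clicked in. I'll back off and verify.

Request:
{"op": "drive_tool", "data": {"targets": [[0, -0.3, 0, 0, 0, 0], [0, -0.6, 0, 0, 0, 0], [0, -0.6, 0.4, 0, 0, 0], [0, -0.6, 0.8, 0, 0, 0], [0, -0.6, 0.8, 0, 0, 0]]}}

```text
t: 30.35
eef_pos: [0.5559, -0.1242, 0.1906]
ee_rot: [3.138, 0.438, -1.597]
force: [0.3, 0.4, -0.4]
width: 0.0002
```

Request:
{"op": "drive_tool", "data": {"targets": [[-0.4, -0.8, 0.8, 0, 0, 0], [-0.4, -0.8, 0.8, 0, 0, 0], [-0.4, -0.8, 0.6, 0, 0, 0], [-0.4, -0.8, 0.4, 0, 0, 0], [0, 0, 0, 0, 0, 0]]}}

```text
t: 30.98
eef_pos: [0.4915, -0.2536, 0.2951]
ee_rot: [3.14, 0.436, -1.599]
force: [-0.1, 0.1, -0.7]
width: 0.0002
```

```bash
python3 tr.py; python3 s7.py 0.259
python3 - <<'E'
from h import *
for cam in("scene","top"):
    im,_=arm.grab_frame(cam)
    for nme in("carriage","handle","lamp_stop","rail"):
        for o in arm.landmark_of(nme,cam)[:1]: print(cam,nme,round(o["score"],2),c2w(o["point"],cam).round(4))
    if cam=="scene": cv2.imwrite("pics/crop7.png",cv2.resize(im[150:300,190:430,::-1],None,fx=3.2,fy=3.2,interpolation=2))
E
```

```text
30.98 tcp [ 0.4915 -0.2536  0.2951] F [-0.1  0.1 -0.7]
scene 40 cap y 0.0063 cap-tcp 0.2599 moved 0.2593
top 49 cap y 0.0108 cap-tcp 0.2643 moved 0.2599
31.125 [ 0.4921 -0.2506  0.2934] [-0.3  0.4 -0.3]
scene 454 face offset(6=seated) mm 6.7 d lean deg 0.1 d yaw -0.3 y ext [-0.078  0.08 ] top 0.057
top 471 face offset(6=seated) mm 5.3 d lean deg -0.6 d yaw 0.1 y ext [-0.074  0.084] top 0.059
scene handle 0.94 [0.5604 0.0062 0.1241]
scene lamp_stop 0.49 [ 5.022e-01  5.074e-01 -1.000e-04]
scene rail 0.68 [0.5558 0.045  0.0009]
top carriage 0.78 [0.5633 0.1611 0.0658]
top handle 0.74 [0.5555 0.0127 0.1251]
top rail 0.77 [ 0.5585  0.0501 -0.0008]
```

View pics/crop7.png

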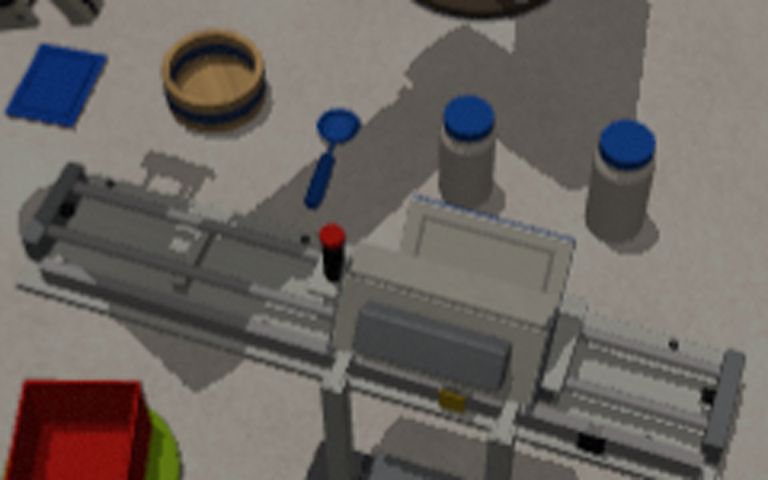

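Under the lamp, the white board leans on the easel (crop (490,240)), and the red-capped handle (crop (332,240)) is free. Carriage travel was 259.6 mm against about 260 expected. Handing in.

```bash
python3 -c "
from station import arm
print(arm.job_done())"
```

```text
the job is handed in; nothing more can be done
None
```

I turned the board over and stood it back on the easel, white face out. I then pushed the carriage by its handle until it clicked in under the lamp, and handed the job in at about 31 s; no verdict was reported.

**How it went:**
- **First reach:** it stalled short of the board at joint limits. I worked out the arm's geometry from its own readings and gripped the top edge with a slight sideways tilt instead.
- **Placing:** I set the board down at a 24° lean and opened the fingers in small steps so it settled back onto the wires.

**Last checks:**
- **Board:** both cameras put it within 0.6° of the 35° lean, its face within 1 mm of the seat, and its middle about 5 mm or less off along the rail.
- **Carriage:** it jumped 3.5–4.5 mm ahead of the finger as the push force dropped to about zero, which I took as the click. Total travel was 259–260 mm against 255–262 mm expected.
- **Surroundings:** the last picture shows the nearby bottles, bowl and scoop in place. I did not measure any of the loose things, and the mug and milk bottle were outside that picture. The hand was clear of everything.

**Disagreements:** the two cameras differ by about 5 mm along the rail, so I relied on differences within each camera. One low-score `lamp_stop` detection from the scene camera (0.49) was clearly wrong, and I ignored it. No final check confirmed the stop to within 3 mm in absolute terms; that rests on the click and the travel.

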